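Load the reamer into the tool-warming oven

ROBOT

A 6-joint arm with a two-finger parallel gripper is mounted at the origin on the work surface; the furniture and walls round the work are solid. World frame = base frame: x ahead of the robot, y to its left, z up, the work surface at z = 0. Lengths are in m, angles in degrees, forces in N, time in s.
With the tool pointing down it reaches from about 0.25 to 0.725 m from the base axis. Payload 9.7 kg.
Tool frame: the origin (TCP) lies at the very end of the fingers, on their centre line; the grasp point (between the pads) lies 19 mm behind it; z points along the fingers, y is the direction in which the jaws open and shut (so a half turn about z gives the same grasp; the last joint's range is limited). The gripper opens to 85 mm and grips with 20 to 120 N. Pads are 22 mm wide; open, the fingers measure 114 mm over their backs; the gripper's body (76 mm by 85 mm) begins 54 mm behind the grasp point. The pads swing forward as they close: fully open they stand 13 mm farther back than shut.
Start: joints at [74.886, 4.979, 10.078, 95.1, 0, 90], TCP at [0.143, 0.531, 0.209] pointing down, gripper open.
Joint ranges: [-179.16, 179.16], [-48.56, 103.87], [-65.8, 70.77], [-126.05, 130.52], [-82.76, 87.17], [-180, 180]. Speed limits (degrees/s): [127.2, 127.2, 147.25, 180, 180, 180].

INTERFACE

Orientations are given as [roll, pitch, yaw] about the fixed x, y, z axes, in that order (R = Rz(yaw) Ry(pitch) Rx(roll)).
In Python, from workcell import bot, camera, ticket gives the robot as it stands.
- The arm moves only by the shell command python3 -m jog 'ROWS' [FORCE]. ROWS is a JSON object of lists of equal length, an entry for each row: "turn": the turn, a rotation vector about the world's x, y, z each as a share of 8 degrees, from -1 to 1, a list of three; "delta_pos": the shift along the world's x, y, z each as a share of 50 mm, from -1 to 1, a list of three; "hand": the opening, from -1 (shut) to 1 (fully open). A call has exactly 10 rows; each row shifts and turns the commanded pose from where the row before left it; what a row does not reach is not made up. A row lasts 1/10 s, in which the tool goes at most 50 mm and 8.59 degrees, less where a joint would pass 70% of its speed; a pose out of reach is approached as far as the arm can. A call with a number of a shift or a turn outside -1 to 1 is refused whole. A call with a gripper value outside its range is refused whole. The fingers move at their own pace and stop on an object; FORCE is the grip in N (left out, the last holds). Time passes only in rows, so rows that do not move let the fingers close, or fill a call up. It gives the time, the measured TCP pose, the force and the opening at its end, in the units of the state.
- bot.get_obs(): the state, without advancing time (a new reading comes with each control period).
- camera(name): name is "scene" or "top" or "wrist"; returns a dict with "frame" (384x512x3 uint8, red, green, blue), "range_z" (384x512 float32, m along the optical axis (not along the pixel's ray), 0 where there is no reading), "fx", "fy", "cx", "cy" (pixels), "extrinsics" (4x4, takes a point from world to camera coordinates); the wrist camera has in their place "mount" (4x4, takes a point from camera to tool coordinates, whose origin is the TCP and whose axes are the flange's). Camera axes: x right, y up, looking along -z (the intrinsics and any distortion apply to the point x, -y, -z); pixel columns grow to the right and rows downward; lengths in m; the calibration is good to about 2 mm. A picture is of the moment at which its call begins: read the wrist's pose just before it.
- ticket.job_done(): hands the job in, once; it reports no verdict.
The state is a dict: "time": time; "q": joint angles; "qd": joint speeds; "joint_efforts": joint torques, N m; "ee_pos": TCP position; "tcp_rot": TCP orientation; "wrist_force": force on the tool from outside, world axes, zero at the start; "torque": the same for the moment, N m; "opening": finger opening in m.
Only numpy, scipy, OpenCV 4.12 (cv2) and the standard library are available. Lean on these libraries where they do the work, as an engineer would, in place of code of your own. Each camera call takes 0.05 s, during which the arm holds its last target.

TASK

Swing the small bench oven's door wide open by its handle, at least square to the oven's front, and leave it open. Then lay the graphite reamer from the wooden tool rest level on the oven's floor, cone first, a little more than half its length inside, with the end of its handle left sticking out of the front. The handle is sunk in the rest's slot, so lift the reamer out by its bare rod, put it down, and take it again by the handle's end; do not disturb the jar, the tape roll or the cork.

Things in the scene. Friction and masses are not known exactly. Their poses are not given: they have to be found in the camera images.
- oven: Fixed grey bench oven with a pale lining, 180 deep (x), 220 wide (y), 150 mm high, standing on the bench. Origin: centre of its underside. Its x axis points into the oven (front face at x = -90 mm), y to its left seen from the front, z up. A round flue collar 12 mm high stands on its top. Place and yaw (within 0.15 rad) vary. A hanging extraction hood is low over the bench to the left of and beyond it: come from the robot's side.
- oven_mouth (a point): Middle of the oven mouth's lower edge: in the oven's front plane, at the height of the chamber floor (30 mm above the bench). Axes as the oven's: x into the oven. The opening is 180 mm wide (y from -90 to +90 mm) and 100 mm high; the chamber is 160 mm deep. The floor plate sticks out 25 mm in front of the front plane as a ledge, level with the floor.
- oven_door (a joint): Angle of the oven's door in rad: 0 shut, grows as it swings towards the front, to 2.0 (fully open); it turns about a vertical hinge at the right (-y) edge of the front. Starts shut or slightly ajar. No latch; light friction (0.06 N m), it stays where it is left. The panel is 210 wide, 14 thick, its top 146 mm above the bench.
- door_handle (a point): Grip point on the door's handle: a vertical round steel bar, 12 mm thick, 68 mm long, 42 mm off the door's outer face near the free edge, a stay to the door at each end. The point is on the bar's axis, 21 mm below its upper end, 110 mm above the bench, 188 mm from the hinge line. Can be pinched from above, fingers either side along the door; the bar can turn between them.
- door_hinge (a point): Point on the door's vertical hinge line, 110 mm above the bench.
- tool_rest: Fixed wooden tool rest: base board 230 (x) by 90 (y) by 12 mm on the bench; origin: centre of its underside. From x = -115 to +3 mm two side blocks, tops 45 mm above the bench, form a slot 24 mm wide along x, open above and at its ends, that swallows the reamer's handle with no room for fingers. Place and yaw vary.
- reamer: Loose graphite reamer, 204 mm long, about 100 g: round rod 15 mm thick (wooden handle, then bare rod), cone 30 mm long, 20 mm thick. Origin: mid length, at its underside at the start; -y points to the tip; it may roll. Starts handle in the rest's slot, cone to the rest's +x, axis 22 mm above the bench; 35 to 95 mm from the tip the rod is free over the base board, to grip from above.
- reamer_tip (a point): The tip of the reamer's cone, on its axis, 102 mm from mid length.
- reamer_tail (a point): The end of the reamer's handle, on its axis, 102 mm from mid length, opposite to the tip.
- jar: Amber glass jar, 57 mm wide, 62 mm high, standing; origin at the centre of its underside. Bystander.
- tape: Roll of masking tape lying flat, 75 mm across, 18 mm high; origin at the centre of its underside. Bystander.
- cork: Cork stopper, 28 mm wide, 26 mm high; standing on the right (-y) part of the bench; origin at the centre of its underside. Bystander.
Things that resemble listed ones, but are neither listed nor needed, are in the scene too. What is shaped like the reamer but red is not meant.

How it is judged:
By the outcome, as a careful person would: the job done as asked, in the order asked, and still so for the second after the job is handed in, with the robot touching nothing.
It also fails if it takes over 72 s, if anything falls off the work surface, if the arm or the gripper's body presses on something with over 40 N, if the wrist force passes 120 N, or if a joint passes its speed limit or range.

## Working session

There is one attempt and no reset: what is moved stays moved. The work goes in short steps, Python scripts to look and compute and a shell command to move; the robot and the scene stay as the last step left them, time stands still between calls to the robot, and variables do not carry over. Pictures are saved under pics/ and viewed, and the job is handed in when it is done.

```bash
ls; mkdir -p pics; python3 - <<'E'
from workcell import bot,camera
import cv2,numpy as np
o=bot.get_obs()
for k in o: print(k,o[k])
for n in ["scene","top","wrist"]:
    c=camera(n); cv2.imwrite(f"pics/{n}0.png",c["frame"][...,::-1])
    np.savez(f"{n}0.npz",**c)
    print(n,c["fx"],c["fy"],c["cx"],c["cy"],np.round(c.get("extrinsics",c.get("mount")),4).tolist(),[k for k in c])
E
```

```text
pics
time 0.0
q [7.48852448e+01 5.01047390e+00 1.00342309e+01 9.50979831e+01
 7.75827168e-05 9.00007494e+01]
qd [-0.00218813  0.03050011 -0.03917145  0.09399995  0.0263431   0.00341753]
joint_efforts [ 2.57575475e-04 -5.20387316e+01  4.64804614e+01  1.61174114e-02
  4.48081209e-05  5.13995246e-06]
ee_pos [0.14334892 0.53073286 0.20808708]
tcp_rot [-1.79925774e+02 -7.66117695e-05  1.64884495e+02]
wrist_force [ 0.45116637  0.0073586  -0.13084459]
torque [ 0.02196279  0.01348939 -0.05330222]
opening 0.08524623125060565
scene 491.21913658682286 491.21913658682286 253.16403701646786 196.8936507100109 [[0.9918, -0.1277, 0.007, -0.4311], [0.1007, 0.8138, 0.5723, -0.1733], [-0.0787, -0.5669, 0.82, -1.5706], [0.0, 0.0, 0.0, 1.0]] ['frame', 'range_z', 'fx', 'fy', 'cx', 'cy', 'extrinsics']
top 356.8205591296878 356.8205591296878 255.3698010868089 190.34532595601434 [[-0.0176, -0.9996, 0.024, 0.0751], [0.9968, -0.0157, 0.0781, -0.453], [-0.0776, 0.0253, 0.9967, -1.1331], [0.0, 0.0, 0.0, 1.0]] ['frame', 'range_z', 'fx', 'fy', 'cx', 'cy', 'extrinsics']
wrist 312.3495825947092 312.3495825947092 253.65855167815855 195.45419335227967 [[0.0005, 0.9491, 0.3149, 0.0819], [1.0, -0.0008, 0.0006, -0.0004], [0.0008, 0.3149, -0.9491, -0.1647], [0.0, 0.0, 0.0, 1.0]] ['frame', 'range_z', 'fx', 'fy', 'cx', 'cy', 'mount']
```

View pics/scene0.png

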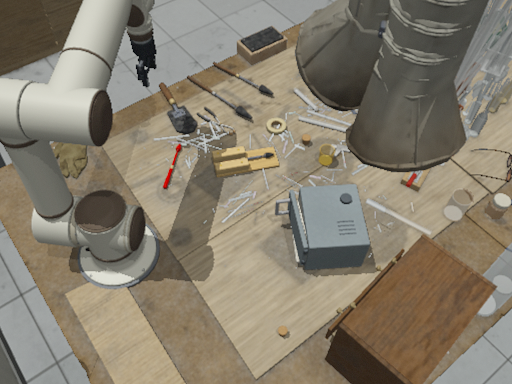

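View pics/top0.png

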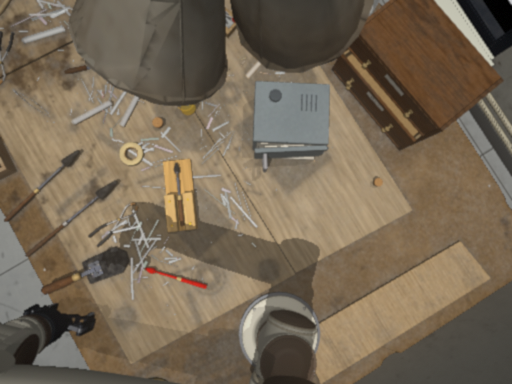

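View pics/wrist0.png

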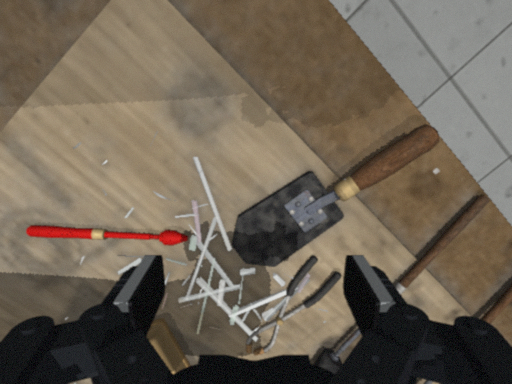

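Scene: oven at about top px (290,115) with its handle at (265,160), rest at (180,195) with the reamer cone at (178,165), tape at (130,153), corks at (158,122) and (378,181), jar at (190,108). I'll make enlarged crops and a point cloud.

```bash
cat > h.py <<'E'
import numpy as np,cv2
from scipy.spatial.transform import Rotation as R
def load(n): return dict(np.load(n))
def cloud(c,T=None):
    """world points per pixel HxWx3, nan where none"""
    d=c["range_z"].astype(float); v,u=np.mgrid[:d.shape[0],:d.shape[1]]
    x=(u-c["cx"])/c["fx"]*d; y=(v-c["cy"])/c["fy"]*d
    p=np.stack([x,-y,-d,np.ones_like(d)],-1)
    if T is None: T=np.linalg.inv(c["extrinsics"])
    w=(p@T.T)[...,:3]; w[d<=0]=np.nan; return w
def Tw(o,c):
    T=np.eye(4); T[:3,:3]=R.from_euler("xyz",o["tcp_rot"],degrees=True).as_matrix(); T[:3,3]=o["ee_pos"]
    return T@c["mount"]
def ray(c,u,v,z,T=None):
    if T is None: T=np.linalg.inv(c["extrinsics"])
    d=T[:3,:3]@np.array([(u-c["cx"])/c["fx"],-(v-c["cy"])/c["fy"],-1]); o=T[:3,3]
    return o+d*(z-o[2])/d[2]
def proj(c,p,T=None):
    E=c["extrinsics"] if T is None else np.linalg.inv(T)
    q=E[:3,:3]@np.asarray(p)+E[:3,3]
    return c["cx"]+c["fx"]*q[0]/-q[2], c["cy"]+c["fy"]*-q[1]/-q[2]
def crop(c,x0,y0,x1,y1,s,f):
    cv2.imwrite(f,cv2.resize(c["frame"][y0:y1,x0:x1,::-1],None,fx=s,fy=s,interpolation=cv2.INTER_CUBIC))
E
python3 - <<'E'
from h import *
t=load("top0.npz");s=load("scene0.npz")
crop(t,100,80,240,240,5,"pics/t_rest.png"); crop(t,230,70,350,180,6,"pics/t_oven.png")
crop(s,200,110,400,280,4,"pics/s_c.png")
for n,c in (("top",t),("scene",s)):
    w=cloud(c)
    # oven top
    m=(abs(w[...,2]-0.15)<0.006)&(w[...,0]>0.3)&(w[...,0]<0.8)&(abs(w[...,1])<0.25)
    k,l,st,_=cv2.connectedComponentsWithStats(m.astype(np.uint8)); i=1+np.argmax(st[1:,4])
    p=w[l==i]; r=cv2.minAreaRect((p[:,:2]*1000).astype(np.float32)); print(n,"oventop",r,np.median(p[:,2]),st[i]); print(np.round(cv2.boxPoints(r)))
    # rest tops
    m=(abs(w[...,2]-0.045)<0.006)&(w[...,0]>0.2)&(w[...,0]<0.55)&(w[...,1]>0.1)&(w[...,1]<.4)
    k,l,st,_=cv2.connectedComponentsWithStats(m.astype(np.uint8))
    for i in range(1,k):
        if st[i,4]>40:
            p=w[l==i]; r=cv2.minAreaRect((p[:,:2]*1000).astype(np.float32)); print(n,"block",r,np.median(p[:,2]),st[i])
    # bench
    print(n,"bench",np.nanmedian(w[200:205,300:380,2] if n=="top" else w[300:310,230:250,2]))
E
```

```text
top oventop ((657.7664794921875, -37.64408874511719), (219.96490478515625, 204.6010284423828), 86.7322006225586) 0.149253573668235 [ 253   81   77   71 4565]
[[ 549. -142.]
 [ 754. -153.]
 [ 766.   66.]
 [ 562.   78.]]
top block ((392.0240478515625, 277.39007568359375), (117.42921447753906, 32.89760971069336), 5.389718532562256) 0.043778585964514116 [182 192  14  38 396]
top block ((385.83673095703125, 333.7894592285156), (116.14466094970703, 33.81381607055664), 5.3607563972473145) 0.04407554648755119 [164 194  14  39 396]
top bench -0.0006299744755462466
scene oventop ((657.8248291015625, -37.34735107421875), (224.45704650878906, 211.44296264648438), 86.98369598388672) 0.15011198491760958 [ 290  184   81   65 3715]
[[ 546. -144.]
 [ 757. -155.]
 [ 769.   69.]
 [ 558.   80.]]
scene block ((388.986083984375, 333.3037109375), (118.4039306640625, 40.32268142700195), 6.4047698974609375) 0.04514662426852678 [212 146  34  13 241]
scene block ((394.2249450683594, 275.32598876953125), (116.694091796875, 37.947322845458984), 7.862119197845459) 0.044942065467671766 [215 158  34  13 251]
scene bench -0.00021781750696314717
```

View pics/t_rest.png

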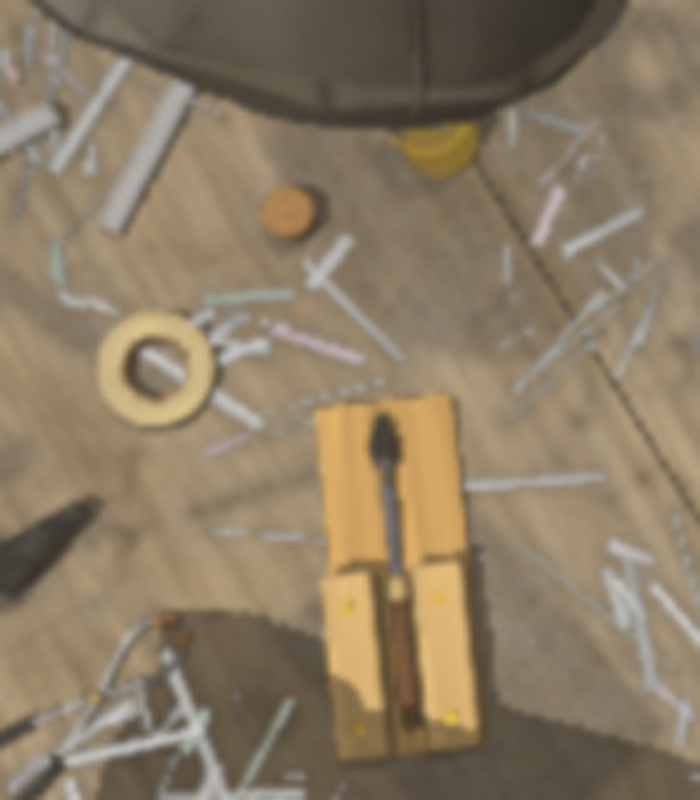

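View pics/t_oven.png

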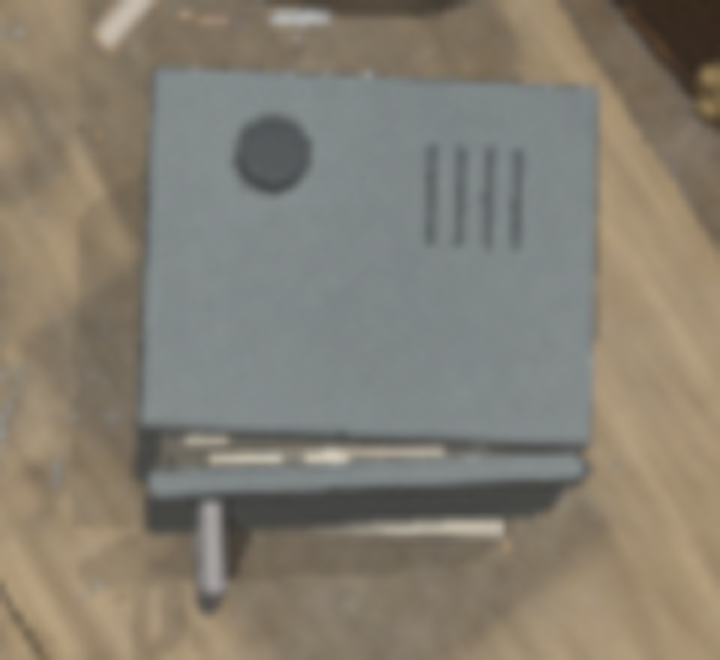

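View pics/s_c.png

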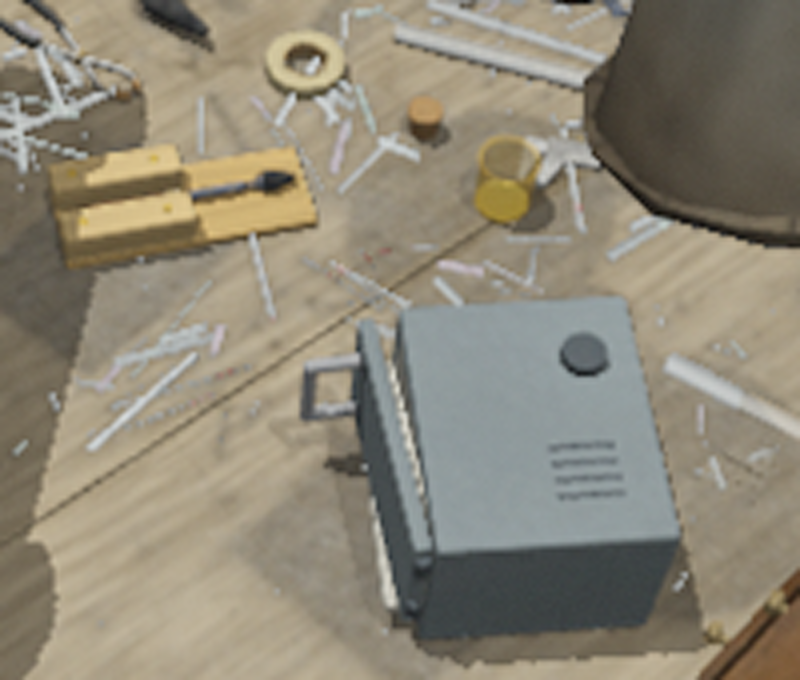

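```bash
python3 - <<'E'
from h import *
t=load("top0.npz");s=load("scene0.npz")
for n,c in (("top",t),("scene",s)):
    w=cloud(c); X,Y,Z=w[...,0],w[...,1],w[...,2]
    hood=(Z>0.17)&(X>0.3)&(Y>-0.4)&(Y<0.6)
    if hood.any():
        p=w[hood]; print(n,"hood min z",np.nanpercentile(p[:,2],[0,1,5]),"x min",np.nanpercentile(p[:,0],[0,1]), "lowest pts",p[np.argsort(p[:,2])[:3]])
    # back edge / sides of oven via top-plane pixels within a rotated frame
    yaw=np.radians(-3.2)
    a=np.array([np.cos(yaw),np.sin(yaw)]);b=np.array([-a[1],a[0]])
    m=(abs(Z-0.15)<0.004)&(X>0.5)&(X<0.8)&(abs(Y)<0.25)
    u=w[m][:,:2]@a; v=w[m][:,:2]@b
    # per-v bins: max u and gap
    for lo in np.arange(-.15,.09,.03):
        k=(v>lo)&(v<lo+.03)
        if k.sum()>5: print(f"{lo:.2f} u {u[k].min():.4f} {u[k].max():.4f}", np.histogram(u[k],bins=np.arange(.53,.62,.01))[0])
    for lo in np.arange(.6,.74,.03):
        k=(u>lo)&(u<lo+.03); print(f"u{lo:.2f} v {v[k].min():.4f} {v[k].max():.4f}")
    m=(abs(Z-0.143)<0.008)&(X>0.5)&(X<0.6)&(abs(Y)<0.2)
    hm=(Z>0.06)&(Z<0.14)&(X>0.45)&(X<0.57)&(Y>-0.02)&(Y<0.12)
    p=w[hm]; print("handle",len(p)); print(np.round(p[::max(1,len(p)//25)],3).tolist())
E
```

```text
top hood min z [0.17000607 0.18567063 0.23534402] x min [0.57570597 0.58548284] lowest pts [[ 0.68476301 -0.33707592  0.17000607]
 [ 0.73820884 -0.29598728  0.17000875]
 [ 0.72630218 -0.30415913  0.17003652]]
-0.12 u 0.5674 0.7610 [ 0  0  0  3 10 16 26 21]
-0.09 u 0.5629 0.7598 [ 0  0  0  5  6 23 31 33]
-0.06 u 0.5621 0.7609 [ 0  0  0  6  5 27 41 35]
-0.03 u 0.5608 0.7600 [ 0  0  0 13  0 27 32 32]
0.00 u 0.5600 0.7604 [ 0  0  1 12  0 28 34 35]
0.03 u 0.5550 0.7599 [ 0  0  7  5  0 30 34 35]
0.06 u 0.5534 0.7612 [ 0  0 15  5  0 25 32 36]
u0.60 v -0.1090 0.1091
u0.63 v -0.1083 0.1080
u0.66 v -0.1077 0.1089
u0.69 v -0.1104 0.1074
u0.72 v -0.1097 0.1085
handle 220
[[0.565, 0.072, 0.092], [0.556, 0.003, 0.135], [0.563, 0.072, 0.089], [0.554, 0.049, 0.136], [0.555, 0.013, 0.124], [0.556, -0.011, 0.117], [0.554, 0.06, 0.117], [0.55, 0.038, 0.138], [0.556, 0.012, 0.105], [0.557, -0.013, 0.099], [0.555, 0.057, 0.099], [0.555, 0.032, 0.094], [0.556, 0.008, 0.088], [0.556, -0.017, 0.084], [0.554, 0.05, 0.082], [0.555, 0.025, 0.075], [0.556, 0.0, 0.07], [0.554, 0.065, 0.066], [0.542, 0.044, 0.136
[... 770 characters left out ...]
089
u0.63 v -0.1123 0.1068
u0.66 v -0.1123 0.1103
u0.69 v -0.1122 0.1092
u0.72 v -0.1122 0.1097
handle 252
[[0.57, 0.076, 0.138], [0.558, 0.046, 0.138], [0.532, 0.041, 0.139], [0.523, 0.041, 0.136], [0.557, 0.037, 0.136], [0.538, 0.037, 0.134], [0.52, 0.04, 0.126], [0.558, 0.027, 0.138], [0.514, 0.037, 0.121], [0.516, 0.033, 0.121], [0.556, 0.062, 0.065], [0.557, 0.027, 0.111], [0.558, 0.02, 0.116], [0.558, 0.018, 0.114], [0.555, 0.039, 0.076], [0.528, 0.047, 0.064], [0.557, 0.034, 0.078], [0.53, 0.04, 0.068], [0.558, 0.024, 0.087], [0.529, 0.037, 0.066], [0.558, 0.01, 0.103], [0.554, 0.032, 0.064], [0.559, -0.01, 0.122], [0.558, 0.005, 0.081], [0.559, -0.019, 0.107], [0.559, -0.017, 0.062]]
```

```bash
python3 - <<'E'
from h import *
t=load("top0.npz");s=load("scene0.npz")
for n,c in (("top",t),("scene",s)):
    w=cloud(c); X,Y,Z=w[...,0],w[...,1],w[...,2]
    for lo in np.arange(-.2,.5,.05):
        k=(Z>0.17)&(X>0.3)&(X<1)&(Y>lo)&(Y<lo+.05)
        if k.sum()>3:
            p=w[k]; i=np.argsort(p[:,0])[2]; print(n,round(lo,2),np.round(p[i],3),"zmin",p[:,2].min().round(3))
# reamer: dark, elongated
for n,c in (("top",t),("scene",s)):
    w=cloud(c); 
    f=c["frame"].astype(int); V=f.max(-1)
    reg=(w[...,0]>0.32)&(w[...,0]<0.58)&(w[...,1]>0.25)&(w[...,1]<0.35)
    m=reg&((V<125)|((f[...,2]>f[...,0]-5)&(V<190)))&(w[...,2]>0.012)&(w[...,2]<.04)
    k,l,st,_=cv2.connectedComponentsWithStats(m.astype(np.uint8),connectivity=8)
    for i in range(1,k):
        if st[i,4]>15:
            vv,uu=np.nonzero(l==i); P=np.array([ray(c,u,v,0.022) for u,v in zip(uu,vv)])
            print(n,st[i],np.round(P[:,:2].min(0),3),np.round(P[:,:2].max(0),3), np.round(cv2.fitLine(P[:,:2].astype(np.float32),cv2.DIST_L2,0,.01,.01).ravel(),4))
# path rows
H=np.array([.568,-.139]);p0=np.array([.512,.040]);r=p0-H
P=[H+R.from_euler('z',8*i,degrees=True).as_matrix()[:2,:2]@r for i in range(14)]
print(np.round(np.diff(P,axis=0)/.05,2).tolist(),P[-1])
E
```

```text
top -0.2 [ 0.77  -0.152  0.502] zmin 0.499
top -0.15 [ 0.696 -0.104  0.475] zmin 0.471
top -0.1 [ 0.676 -0.055  0.455] zmin 0.442
top -0.05 [ 0.667 -0.019  0.442] zmin 0.434
top -0.0 [0.671 0.005 0.434] zmin 0.423
top 0.05 [0.687 0.053 0.424] zmin 0.411
top 0.1 [0.633 0.147 0.447] zmin 0.41
top 0.15 [0.588 0.199 0.488] zmin 0.45
top 0.2 [0.576 0.242 0.532] zmin 0.486
top 0.25 [0.577 0.262 0.525] zmin 0.517
top 0.3 [0.592 0.302 0.535] zmin 0.534
top 0.35 [0.622 0.354 0.547] zmin 0.545
top 0.4 [0.694 0.401 0.55 ] zmin 0.529
scene -0.2 [ 0.766 -0.152  0.497] zmin 0.256
scene -0.15 [ 0.697 -0.1    0.473] zmin 0.459
scene -0.1 [ 0.678 -0.05   0.455] zmin 0.441
scene -0.05 [ 0.67  -0.018  0.441] zmin 0.431
scene -0.0 [0.674 0.002 0.433] zmin 0.17
scene 0.05 [0.692 0.059 0.42 ] zmin 0.419
scene 0.1 [0.636 0.149 0.457] zmin 0.395
scene 0.15 [0.591 0.2   0.484] zmin 0.4
scene 0.2 [0.578 0.24  0.527] zmin 0.485
scene 0.25 [0.579 0.257 0.519] zmin 0.518
scene 0.3 [0.598 0.301 0.55 ] zmin 0.54
scene 0.35 [0.635 0.351 0.561] zmin 0.553
top [174 163   7  32  94] [0.446 0.308] [0.546 0.327] [0.9951 0.0985 0.5056 0.3172]
top [193 191   4  38  42] [0.337 0.258] [0.455 0.267] [0.9957 0.0924 0.3966 0.2625]
top [175 194  10  38 187] [0.329 0.296] [0.446 0.324] [0.9952 0.0976 0.3848 0.3107]
scene [213 153  33  10 131] [0.331 0.308] [0.448 0.337] [0.9941 0.1083 0.3864 0.3229]
scene [248 153  26   7  65] [0.456 0.304] [0.548 0.328] [0.9932 0.1164 0.5112 0.3155]
scene [216 165  34  11 144] [0.337 0.249] [0.456 0.281] [0.9958 0.091  0.3951 0.2655]
[[-0.49, -0.19], [-0.46, -0.26], [-0.42, -0.32], [-0.37, -0.37], [-0.31, -0.42], [-0.25, -0.46], [-0.18, -0.49], [-0.11, -0.51], [-0.04, -0.52], [0.03, -0.52], [0.1, -0.51], [0.17, -0.49], [0.24, -0.46]] [ 0.40786469 -0.23664058]
```

```bash
python3 -m jog '{"delta_pos":[[0.5,-0.66,0],[0.53,-0.70,0],[0.53,-0.70,0],[0.53,-0.70,0],[0.53,-0.70,0],[0.53,-0.70,0],[0.53,-0.70,0],[0.53,-0.70,0],[0.53,-0.70,0],[0.53,-0.70,0]],"turn":[[0,0,0.15],[0,0,0.15],[0,0,0.15],[0,0,0.15],[0,0,0.15],[0,0,0.15],[0,0,0.15],[0,0,0.15],[0,0,0.15],[0,0,0.15]],"hand":[1,1,1,1,1,1,1,1,1,1]}' 25; python3 -c "
from workcell import bot;print(bot.get_obs()['q'])"
```

```text
time: 1.15
ee_pos: [0.4076, 0.1813, 0.2088]
tcp_rot: [180.0, 0.0, 176.9]
wrist_force: [0.3, 1.2, 0.5]
opening: 0.0855
[ 2.39780929e+01 -9.16378443e+00 -3.64466003e+00  9.55066721e+01
  1.94244378e-03  2.70377707e+01]
```

```bash
python3 -m jog '{"delta_pos":[[0.42,-0.56,0],[0.42,-0.57,0],[0.42,-0.57,0],[0.42,-0.56,0],[0.41,-0.56,0],[0,0,-0.2],[0,0,-0.2],[0,0,0],[0,0,0],[0,0,0]],"turn":[[0,0,0.12],[0,0,0.12],[0,0,0.12],[0,0,0.12],[0,0,0.13],[0,0,0],[0,0,0],[0,0,0],[0,0,0],[0,0,0]],"hand":[1,1,1,1,1,1,1,1,1,1]}' 25; cat > snap.py <<'E'
import sys
from workcell import bot,camera
from h import *
n,tag=sys.argv[1],sys.argv[2]
o=bot.get_obs(); c=camera(n); 
if n=="wrist": c["T"]=Tw(o,c)
np.savez(f"{n}{tag}.npz",**c); cv2.imwrite(f"pics/{n}{tag}.png",c["frame"][...,::-1])
E
python3 snap.py wrist 1
```

```text
time: 2.15
ee_pos: [0.5112, 0.0427, 0.1893]
tcp_rot: [180.0, 0.0, -178.2]
wrist_force: [-0.3, 0.5, -0.2]
opening: 0.0852
```

View pics/wrist1.png

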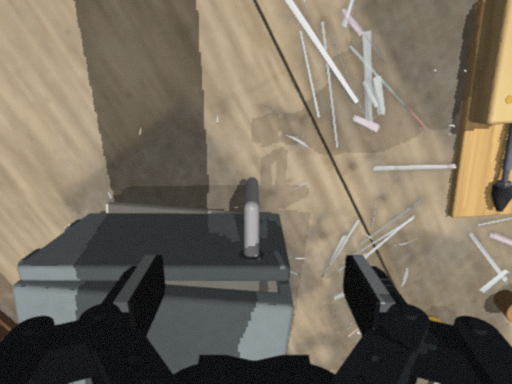

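```bash
python3 - <<'E'
from h import *
c=load("wrist1.npz");T=c["T"]
for p in [(252,185),(246,185),(259,185),(251,177),(251,255)]: print(p,ray(c,*p,0.131,T).round(4),c["range_z"][p[1],p[0]])
w=cloud(c,T)
m=(w[...,2]>0.06)&(w[...,2]<0.14)&(w[...,0]<0.53); p=w[m]; print(len(p),np.round(np.nanpercentile(p,[1,50,99],axis=0),4))
m=(w[...,2]>0.115)&(w[...,2]<0.14)&(w[...,0]<0.53); p=w[m]; print(len(p),np.round(np.nanpercentile(p,[1,50,99],axis=0),4))
E
```

```text
(252, 185) [0.495  0.0408 0.131 ] 0.27425548
(246, 185) [0.4952 0.0363 0.131 ] 0.2831893
(259, 185) [0.4948 0.046  0.131 ] 0.3696269
(251, 177) [0.4889 0.0399 0.131 ] 0.29984498
(251, 255) [0.5536 0.0418 0.131 ] 0.24535607
746 [[0.5068 0.035  0.0642]
 [0.5107 0.0408 0.1333]
 [0.5296 0.0463 0.1374]]
525 [[0.5069 0.0352 0.1159]
 [0.5154 0.0408 0.135 ]
 [0.5297 0.0463 0.1374]]
```

```bash
python3 -m jog '{"delta_pos":[[0.03,-0.04,-0.5],[0,0,-0.5],[0,0,-0.5],[0,0,-0.46],[0,0,0],[0,0,0],[0,0,0],[0,0,0],[0,0,0],[0,0,0]],"turn":[[0,0,0],[0,0,0],[0,0,0],[0,0,0],[0,0,0],[0,0,0],[0,0,0],[0,0,0],[0,0,0],[0,0,0]],"hand":[1,1,1,-0.2,-1,-1,-1,-1,-1,-1]}' 25
```

```text
time: 3.2
ee_pos: [0.5135, 0.0408, 0.0924]
tcp_rot: [179.9, 0.1, -178.2]
wrist_force: [-2.3, 4.7, 5.4]
opening: 0.0111
```

```bash
python3 -m jog '{"delta_pos":[[-0.24,-0.09,0],[-0.25,-0.10,0],[-0.46,-0.26,0],[-0.42,-0.32,0],[-0.37,-0.37,0],[-0.31,-0.42,0],[-0.25,-0.46,0],[-0.18,-0.49,0],[0,0,0],[0,0,0]],"turn":[[0,0,0.5],[0,0,0.5],[0,0,1],[0,0,1],[0,0,1],[0,0,1],[0,0,1],[0,0,1],[0,0,0],[0,0,0]],"hand":[-1,-1,-1,-1,-1,-1,-1,-1,-1,-1]}' 25
python3 -c "
from workcell import bot;print(bot.get_obs()['q'])"
```

```text
time: 4.2
ee_pos: [0.3936, -0.0877, 0.0925]
tcp_rot: [-179.4, 0.2, -122.3]
wrist_force: [24.8, -7.0, -10.8]
opening: 0.0108
[-1.25308754e+01 -1.68197705e+01 -2.27691130e+01  8.34027362e+01
 -4.23682213e-02 -7.01902244e+01]
```

```bash
python3 - <<'E'
from h import *
H=np.array([.5752,-.1367]);r=np.array([.3936,-.0877])-H
P=[H+R.from_euler('z',8*i,degrees=True).as_matrix()[:2,:2]@r for i in range(8)]
print(np.round(np.diff(P,axis=0)/.05,2).tolist(),P[-1],P[-2])
E
```

```text
[[-0.1, -0.52], [-0.03, -0.52], [0.04, -0.52], [0.12, -0.51], [0.19, -0.49], [0.25, -0.46], [0.32, -0.42]] [ 0.43302773 -0.25985277] [ 0.41727179 -0.2388677 ]
```

```bash
python3 -m jog '{"delta_pos":[[0.08,-0.06,0],[-0.1,-0.52,0],[-0.03,-0.52,0],[0.04,-0.52,0],[0.12,-0.51,0],[0.19,-0.49,0],[0.25,-0.46,0],[0,0,0],[0,0,0],[0,0,0]],"turn":[[0,0,0],[0,0,1],[0,0,1],[0,0,1],[0,0,1],[0,0,1],[0,0,1],[0,0,0],[0,0,0],[0,0,0]],"hand":[-1,-1,-1,-1,-1,-1,-1,-1,-1,-1]}' 25
```

```text
time: 5.2
ee_pos: [0.4174, -0.2402, 0.0924]
tcp_rot: [-179.9, -0.1, -74.2]
wrist_force: [0.7, -0.6, 6.4]
opening: 0.0108
```

```bash
python3 snap.py top 2; python3 snap.py scene 2; python3 -c "
from h import *
t=load('top2.npz');crop(t,190,60,370,240,4,'pics/t2.png')"
```

```text
(no output)
```

View pics/scene2.png

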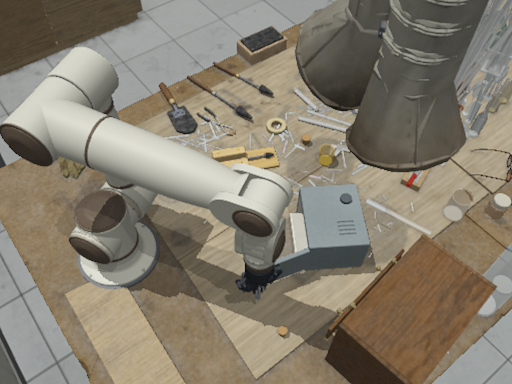

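```bash
python3 -m jog '{"delta_pos":[[0,0,0],[0,0,0],[0,0,0],[0,0,0],[0,0,0.4],[0,0,0.8],[0,0,0.9],[0,0.4,0.2],[0.08,0.85,0],[0.08,0.85,0]],"turn":[[0,0,0],[0,0,0],[0,0,0],[0,0,0],[0,0,0],[0,0,0],[0,0,0],[0,0,-0.7],[0,0,-1],[0,0,-1]],"hand":[1,1,1,1,1,1,1,1,1,1]}' 25
```

```text
time: 6.3
ee_pos: [0.4243, -0.1371, 0.2063]
tcp_rot: [-180.0, -0.0, -95.6]
wrist_force: [1.5, -0.1, 0.4]
opening: 0.0851
```

```bash
python3 -m jog '{"delta_pos":[[0.1,0.85,0],[0.1,0.85,0],[0.1,0.85,0],[0.1,0.85,0],[0.1,0.85,0],[0.1,0.85,0],[0.1,0.85,0],[0.1,0.85,0],[0.1,0.85,0],[0.1,0.6,0]],"turn":[[0,0,-1],[0,0,-1],[0,0,-1],[0,0,-1],[0,0,-1],[0,0,-1],[0,0,-1],[0,0,-1],[0,0,-1],[0,0,-0.6]],"hand":[1,1,1,1,1,1,1,1,1,1]}' 25; python3 snap.py wrist 3; python3 snap.py scene 3;python3 snap.py top 3
```

```text
time: 7.3
ee_pos: [0.4728, 0.2605, 0.2055]
tcp_rot: [180.0, -0.0, -169.1]
wrist_force: [0.4, -1.1, -0.1]
opening: 0.0855
```

View pics/wrist3.png

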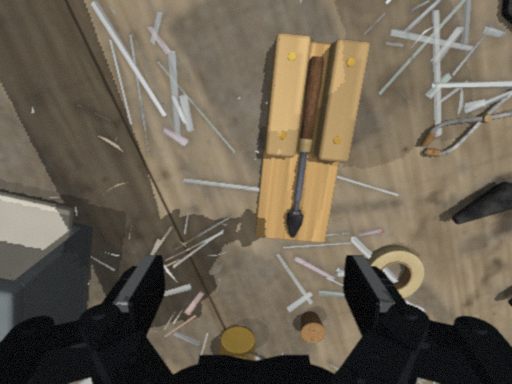

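View pics/top3.png

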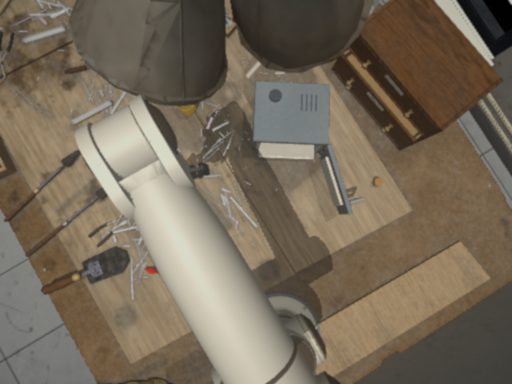

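```bash
python3 - <<'E'
from h import *
c=load("wrist3.npz");T=c["T"]; crop(c,220,20,400,260,3,"pics/w3c.png")
f=c["frame"].astype(int)
w=cloud(c,T)
for v in [70,100,130,170,180,190,200,210,220,228]:
    row=f[v,280:340]; g=(row[:,0]-row[:,2]); 
    wood=(row[:,0]>170)
    m=(row.max(1)<150) if v<150 else (row[:,2]>row[:,0]-20)
    u=280+np.nonzero(m)[0]
    if len(u): print(v,u.min(),u.max(),ray(c,u.mean(),v,0.022,T).round(4), np.nanmax(w[v,u,2]).round(4))
print("tip",ray(c,294,236,.022,T),"tail",ray(c,318.5,56,.022,T))
m=(f[...,0]>0)&(w[...,2]>.01)&(w[...,2]<.018);p=w[m&(w[...,1]>.24)&(w[...,1]<.4)&(w[...,0]<.6)]
print("board",cv2.minAreaRect((p[:,:2]*1000).astype(np.float32)))
jm=(w[...,2]>.055)&(w[...,2]<.07);print("jar",np.nanmedian(w[jm],axis=0) if jm.any() else 0)
E
```

```text
70 306 332 [0.3583 0.3073 0.022 ] 0.0426
100 302 329 [0.3878 0.3112 0.022 ] 0.044
130 298 324 [0.4193 0.3142 0.022 ] 0.0437
170 298 304 [0.4652 0.3141 0.022 ] 0.0252
180 297 302 [0.4771 0.3152 0.022 ] 0.026
190 295 301 [0.4892 0.3163 0.022 ] 0.0269
200 295 299 [0.5015 0.318  0.022 ] 0.0261
210 290 299 [0.5143 0.318  0.022 ] 0.0247
220 287 301 [0.527  0.3204 0.022 ] 0.0319
228 288 298 [0.5375 0.3216 0.022 ] 0.0309
tip [0.54767401 0.32523089 0.022     ] tail [0.34546915 0.30342133 0.022     ]
board ((445.2163391113281, 311.7987365722656), (228.8482666015625, 89.46503448486328), 5.720728397369385)
jar [0.62934621 0.07383296 0.06202706]
```

View pics/w3c.png

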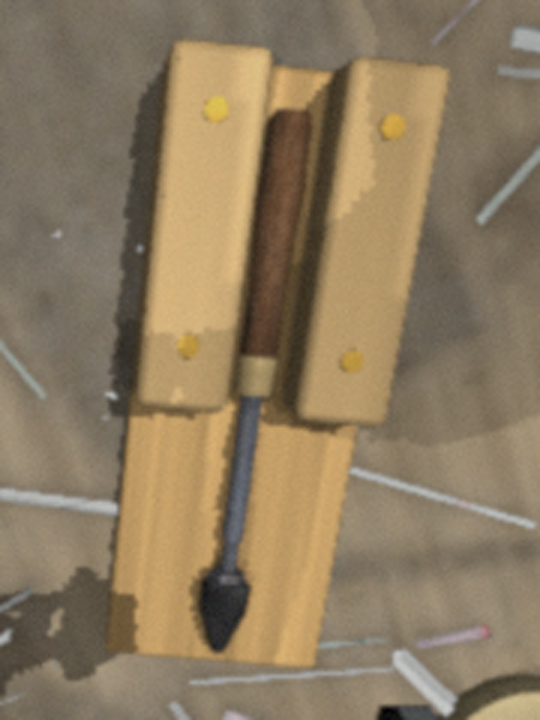

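```bash
python3 -c "
from workcell import bot;o=bot.get_obs();print(o['ee_pos'],o['tcp_rot'],o['qd'])"
```

```text
[0.47278434 0.25950183 0.20500607] [-1.79975068e+02 -7.74275150e-02 -1.68744560e+02] [-2.2211639  -1.78354706 -1.26029771  0.62809556 -0.39583647 -2.61038464]
```

```bash
python3 -m jog '{"delta_pos":[[0.08,0.38,0],[0.07,0.38,-0.2],[0.07,0.37,-0.4],[0,0,-0.7],[0,0,-0.7],[0,0,-0.5],[0,0,-0.2],[0,0,0],[0,0,0],[0,0,0]],"turn":[[0,0,-0.23],[0,0,-0.23],[0,0,-0.23],[0,0,0],[0,0,0],[0,0,0],[0,0,0],[0,0,0],[0,0,0],[0,0,0]],"hand":[0.3,0.3,0.3,0.3,0.3,0.3,0.3,0.3,0.3,0.3]}' 25; python3 snap.py wrist 4
```

```text
time: 8.45
ee_pos: [0.4849, 0.3148, 0.0728]
tcp_rot: [179.9, 0.1, -174.4]
wrist_force: [-1.0, 0.6, -0.4]
opening: 0.0554
```

View pics/wrist4.png

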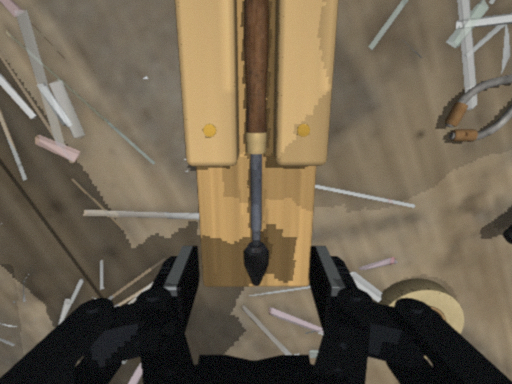

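```bash
python3 -m jog '{"delta_pos":[[0,0.02,-0.5],[0,0,-0.4],[0,0,-0.2],[0,0,-0.05],[0,0,0],[0,0,0],[0,0,0],[0,0,0],[0,0,0],[0,0,0]],"turn":[[0,0,0],[0,0,0],[0,0,0],[0,0,0],[0,0,0],[0,0,0],[0,0,0],[0,0,0],[0,0,0],[0,0,0]],"hand":[0.3,0.3,0.3,0.3,0.3,-1,-1,-1,-1,-1]}' 70
```

```text
time: 9.5
ee_pos: [0.4841, 0.3156, 0.0135]
tcp_rot: [180.0, 0.0, -174.4]
wrist_force: [0.9, -0.8, -0.0]
opening: 0.0
```

```bash
python3 snap.py wrist 5; python3 snap.py scene 5; python3 -c "
from h import *
t=load('scene5.npz');crop(t,170,90,330,210,5,'pics/s5.png')
from workcell import bot; print(bot.get_obs()['opening'])"
```

```text
-9.801784441364226e-05
```

View pics/wrist5.png

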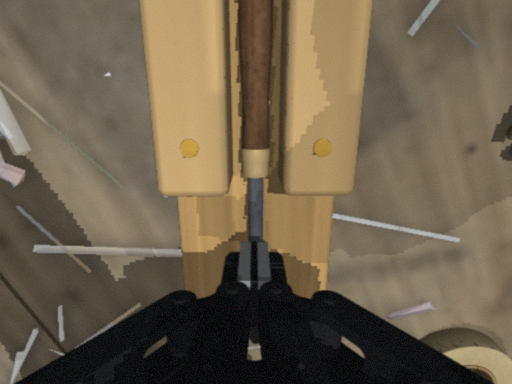

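View pics/s5.png

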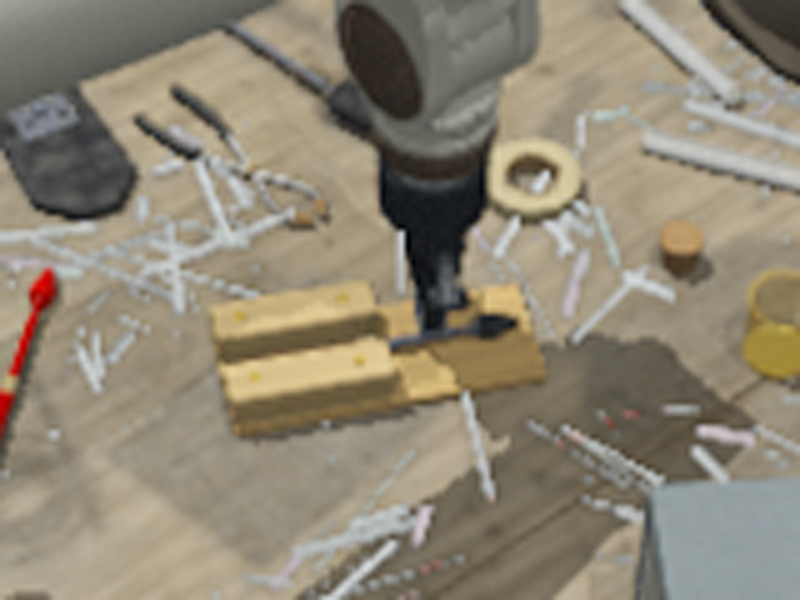

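```bash
python3 -m jog '{"delta_pos":[[0,0,0.1],[0,0,0.1],[0,0,0.1],[0,0,0.1],[0,0,0.1],[0,0,0],[0,0,0],[0,0,0],[0,0,0],[0,0,0]],"turn":[[0,0,0],[0,0,0],[0,0,0],[0,0,0],[0,0,0],[0,0,0],[0,0,0],[0,0,0],[0,0,0],[0,0,0]],"hand":[-1,-1,-1,-1,-1,-1,-1,-1,-1,-1]}' 70;  python3 snap.py wrist 6
```

```text
time: 10.6
ee_pos: [0.484, 0.3155, 0.0381]
tcp_rot: [-180.0, -0.0, -174.4]
wrist_force: [0.2, -0.0, -0.8]
opening: 0.0001
```

View pics/wrist6.png

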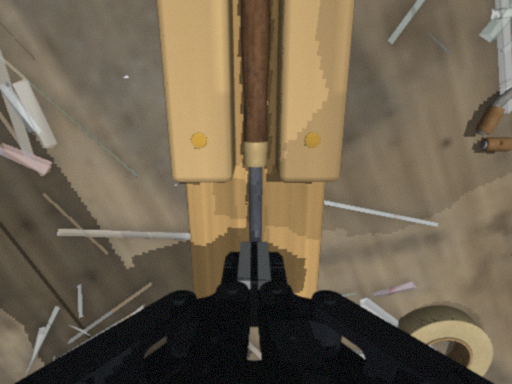

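```bash
python3 - <<'E'
from h import *
for n in "56":
    c=load(f"wrist{n}.npz");w=cloud(c,c["T"])
    for v in (20,60,100,140,155,190,215,230): print(n,v,w[v,256].round(4), c["frame"][v,250:263].max(1).tolist())
E
python3 snap.py scene 6; python3 -c "
from h import *
t=load('scene6.npz');crop(t,210,120,290,190,10,'pics/s6.png')"
```

```text
5 20 [0.3733 0.3057 0.0271] [95, 93, 86, 95, 103, 107, 115, 113, 118, 114, 108, 105, 101]
5 60 [0.389  0.3072 0.0266] [99, 98, 104, 101, 106, 108, 107, 112, 108, 108, 108, 108, 99]
5 100 [0.406  0.309  0.0258] [90, 96, 94, 97, 97, 102, 106, 106, 101, 102, 102, 101, 101]
5 140 [0.4242 0.3108 0.028 ] [99, 100, 100, 98, 100, 94, 91, 92, 89, 83, 84, 80, 78]
5 155 [0.4315 0.3115 0.0274] [174, 177, 183, 185, 191, 191, 194, 191, 186, 191, 181, 176, 173]
5 190 [0.4502 0.3134 0.0246] [72, 79, 87, 91, 92, 99, 95, 96, 91, 87, 80, 81, 76]
5 215 [0.4636 0.3148 0.0253] [60, 64, 70, 76, 84, 86, 83, 83, 79, 77, 77, 73, 81]
5 230 [0.4725 0.3157 0.0247] [63, 78, 79, 84, 91, 91, 91, 85, 87, 86, 78, 74, 82]
6 20 [0.3684 0.3052 0.0272] [96, 101, 97, 98, 101, 106, 108, 108, 103, 107, 103, 101, 98]
6 60 [0.3866 0.3071 0.0263] [97, 96, 94, 93, 95, 103, 113, 114, 114, 112, 111, 106, 96]
6 100 [0.4064 0.3091 0.0268] [90, 95, 97, 99, 103, 107, 107, 102, 106, 103, 102, 102, 107]
6 140 [0.4276 0.3112 0.0275] [93, 95, 89, 94, 94, 95, 92, 91, 93, 89, 86, 90, 81]
6 155 [0.4362 0.3121 0.0267] [159, 166, 172, 175, 178, 182, 181, 180, 179, 176, 172, 172, 162]
6 190 [0.4575 0.3142 0.0251] [62, 63, 72, 78, 80, 77, 82, 85, 81, 85, 78, 72, 110]
6 215 [0.4733 0.3158 0.0253] [56, 67, 73, 81, 92, 90, 93, 91, 91, 84, 79, 85, 131]
6 230 [0.4831 0.3168 0.0259] [60, 68, 75, 77, 86, 97, 98, 94, 90, 80, 75, 87, 132]
```

View pics/s6.png

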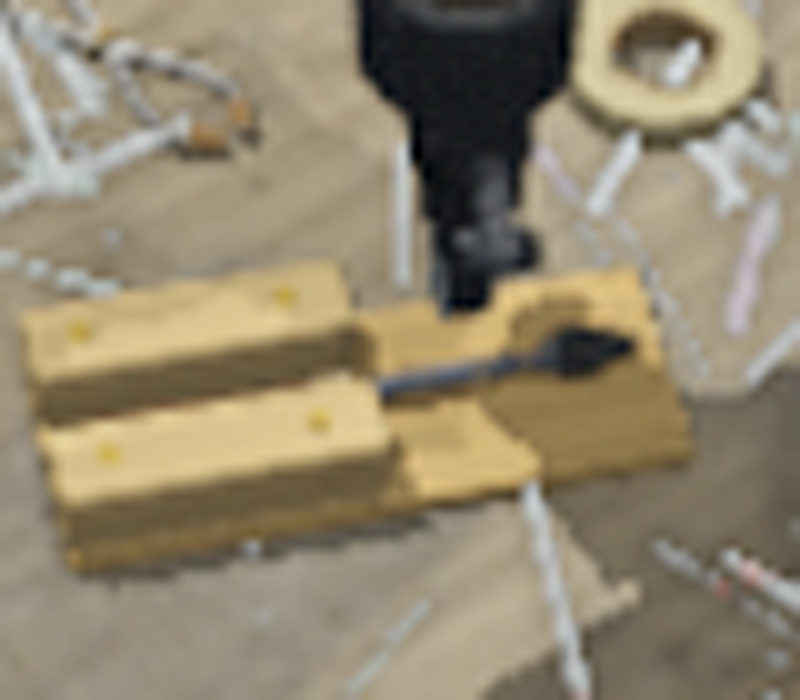

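```bash
python3 - <<'E'
from h import *
from workcell import bot
c=load("scene6.npz")
for p in [(.484,.3155,.038),(.484,.3155,.0135),(.484,.3155,.022),(.5477,.3252,.022),(.547,.3215,.022),(.45,.3134,.022)]: print(p,np.round(proj(c,p),1))
o=bot.get_obs(); print(o['opening'],o['ee_pos'])
w=cloud(c)
for v in range(140,160,2): print(v,[w[v,u].round(3).tolist() for u in (254,257,260)])
E
```

```text
(0.484, 0.3155, 0.038) [255.7 153.8]
(0.484, 0.3155, 0.0135) [255.6 158.2]
(0.484, 0.3155, 0.022) [255.6 156.7]
(0.5477, 0.3252, 0.022) [272.7 153. ]
(0.547, 0.3215, 0.022) [272.7 153.8]
(0.45, 0.3134, 0.022) [246.3 158. ]
0.0002137135882490108 [0.4839826  0.31546827 0.0381746 ]
140 [[0.475, 0.297, 0.134], [0.486, 0.301, 0.128], [0.492, 0.274, 0.158]]
142 [[0.475, 0.298, 0.123], [0.486, 0.304, 0.114], [0.491, 0.269, 0.153]]
144 [[0.476, 0.305, 0.104], [0.48, 0.259, 0.156], [0.49, 0.261, 0.152]]
146 [[0.474, 0.29, 0.111], [0.48, 0.257, 0.148], [0.49, 0.257, 0.147]]
148 [[0.477, 0.309, 0.078], [0.487, 0.304, 0.082], [0.507, 0.364, 0.011]]
150 [[0.477, 0.313, 0.064], [0.486, 0.3, 0.077], [0.506, 0.358, 0.006]]
152 [[0.483, 0.35, 0.008], [0.493, 0.342, 0.016], [0.504, 0.344, 0.012]]
154 [[0.48, 0.333, 0.017], [0.492, 0.339, 0.009], [0.502, 0.329, 0.018]]
156 [[0.478, 0.315, 0.027], [0.489, 0.315, 0.026], [0.5, 0.315, 0.024]]
158 [[0.479, 0.321, 0.009], [0.489, 0.317, 0.012], [0.501, 0.319, 0.008]]
```

```bash
python3 - <<'E'
from h import *
c=load("wrist6.npz");M=c["mount"]
for z in (0,-.01,-.019,-.03,-.04): 
  print(z,np.round(proj(c,(0,0,z),M),1),np.round(proj(c,(0.011,0.0,z),M),1),np.round(proj(c,(-0.011,0.0,z),M),1))
w=cloud(c,M)
for v in range(225,300,5): print(v,w[v,[238,246,254,262]].round(3).tolist())
crop(c,200,200,320,320,6,"pics/w6c.png")
E
```

```text
0 [253.7 240. ] [253.7 222.6] [253.7 256.8]
-0.01 [253.7 248.2] [253.7 230. ] [253.7 265.6]
-0.019 [253.7 256.3] [253.7 237.3] [253.7 274.5]
-0.03 [253.7 267.5] [253.7 247.4] [253.7 286.6]
-0.04 [253.6 279. ] [253.6 257.9] [253.6 299.2]
225 [[-0.002, -0.01, 0.026], [-0.002, -0.005, 0.026], [0.004, 0.0, 0.013], [-0.002, 0.005, 0.026]]
230 [[-0.006, -0.011, 0.027], [-0.006, -0.005, 0.028], [0.0, 0.0, 0.013], [-0.005, 0.005, 0.025]]
235 [[-0.009, -0.011, 0.026], [-0.009, -0.005, 0.026], [-0.003, 0.0, 0.014], [-0.009, 0.006, 0.026]]
240 [[-0.013, -0.011, 0.027], [-0.013, -0.005, 0.027], [-0.006, 0.0, 0.012], [-0.014, 0.006, 0.027]]
245 [[-0.017, -0.011, 0.026], [0.012, -0.004, -0.03], [0.012, 0.0, -0.03], [0.012, 0.004, -0.029]]
250 [[-0.021, -0.011, 0.027], [0.012, -0.004, -0.035], [0.012, 0.0, -0.035], [0.013, 0.004, -0.035]]
255 [[0.009, -0.007, -0.033], [0.012, -0.003, -0.039], [0.012, 0.0, -0.039], [0.012, 0.004, -0.04]]
260 [[0.008, -0.007, -0.037], [0.012, -0.003, -0.044], [0.013, 0.0, -0.044], [0.012, 0.004, -0.044]]
265 [[0.012, -0.007, -0.048], [0.013, -0.003, -0.049], [0.012, 0.0, -0.048], [0.012, 0.004, -0.047]]
270 [[0.012, -0.007, -0.051], [0.012, -0.003, -0.052], [0.012, 0.0, -0.052], [0.013, 0.003, -0.053]]
275 [[0.011, -0.006, -0.055], [0.013, -0.003, -0.056], [0.012, 0.0, -0.055], [0.012, 0.003, -0.056]]
280 [[0.012, -0.006, -0.06], [0.013, -0.003, -0.06], [0.013, 0.0, -0.06], [0.013, 0.003, -0.06]]
285 [[0.015, -0.006, -0.067], [0.014, -0.003, -0.065], [0.01, 0.0, -0.059], [0.013, 0.003, -0.064]]
290 [[0.013, -0.006, -0.067], [0.013, -0.003, -0.067], [0.008, 0.0, -0.06], [0.014, 0.003, -0.068]]
295 [[0.014, -0.006, -0.071], [0.013, -0.003, -0.07], [0.006, 0.0, -0.06], [0.013, 0.003, -0.07]]
```

View pics/w6c.png

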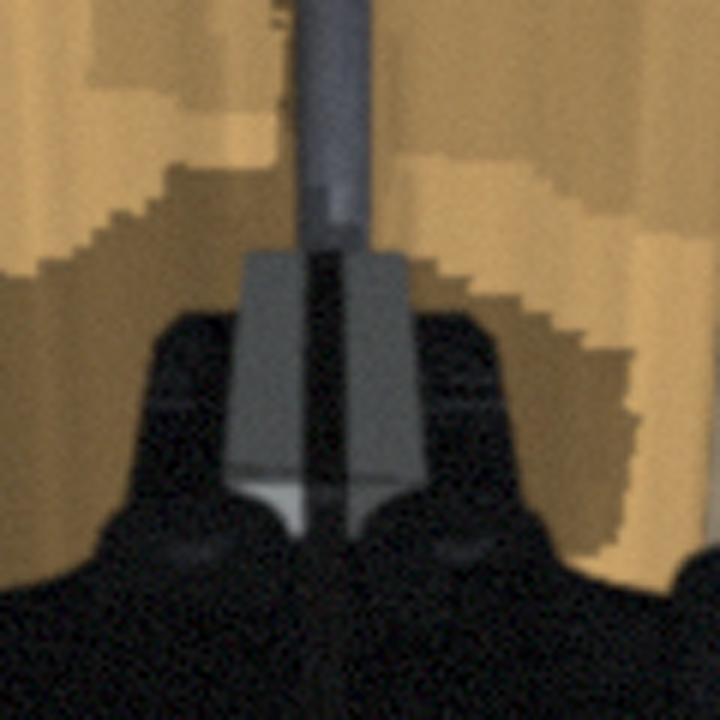

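```bash
python3 - <<'E'
from h import *
for n,cols in (("3",(140,150,360,370)),("4",(175,180,185,190,322,330))):
    c=load(f"wrist{n}.npz");w=cloud(c,c["mount"])
    print(n)
    for v in range(244,320,8): print(v,w[v,list(cols)].round(3).tolist())
E
```

```text
3
244 [[-0.108, -0.149, 0.205], [-0.108, -0.136, 0.205], [-0.107, 0.139, 0.203], [-0.108, 0.153, 0.206]]
252 [[-0.121, -0.152, 0.207], [-0.121, -0.138, 0.207], [-0.12, 0.141, 0.207], [-0.118, 0.153, 0.203]]
260 [[-0.132, -0.153, 0.206], [0.012, -0.045, -0.044], [0.012, 0.047, -0.043], [-0.125, 0.151, 0.195]]
268 [[0.012, -0.047, -0.05], [0.013, -0.043, -0.051], [0.012, 0.044, -0.051], [0.012, 0.049, -0.05]]
276 [[0.012, -0.045, -0.057], [0.01, -0.042, -0.053], [0.012, 0.043, -0.056], [0.012, 0.047, -0.056]]
284 [[0.013, -0.043, -0.063], [0.006, -0.043, -0.053], [0.01, 0.042, -0.058], [0.012, 0.045, -0.062]]
292 [[0.011, -0.042, -0.065], [0.004, -0.043, -0.055], [0.006, 0.043, -0.058], [0.013, 0.043, -0.068]]
300 [[0.008, -0.042, -0.066], [0.002, -0.042, -0.057], [0.003, 0.043, -0.059], [0.01, 0.043, -0.068]]
308 [[0.005, -0.042, -0.067], [-0.003, -0.043, -0.057], [-0.0, 0.043, -0.06], [0.008, 0.042, -0.07]]
316 [[0.001, -0.043, -0.067], [-0.006, -0.043, -0.058], [-0.004, 0.043, -0.06], [nan, nan, nan]]
4
244 [[-0.04, -0.067, 0.073], [-0.04, -0.063, 0.074], [-0.04, -0.058, 0.072], [-0
[... 735 characters left out ...]
, -0.028, -0.055], [0.002, -0.028, -0.047], [0.008, 0.028, -0.056], [0.012, 0.029, -0.062]]
292 [[0.01, -0.03, -0.064], [0.01, -0.028, -0.064], [0.005, -0.028, -0.057], [-0.001, -0.028, -0.048], [0.005, 0.028, -0.057], [0.01, 0.029, -0.064]]
300 [[0.009, -0.029, -0.067], [0.007, -0.028, -0.064], [0.002, -0.028, -0.058], [-0.004, -0.028, -0.05], [0.002, 0.028, -0.058], [0.006, 0.029, -0.063]]
308 [[0.006, -0.029, -0.068], [0.002, -0.029, -0.063], [-0.0, -0.027, -0.06], [-0.008, -0.028, -0.05], [-0.001, 0.028, -0.059], [0.004, 0.029, -0.065]]
316 [[0.013, -0.025, -0.081], [-0.0, -0.029, -0.065], [-0.005, -0.028, -0.059], [-0.114, -0.059, 0.074], [-0.005, 0.028, -0.059], [0.001, 0.029, -0.066]]
```

Pad depth in the wrist view shows the real finger ends are about 28 mm short of the reported TCP (z −0.029 shut, −0.042 open). That's why the grasp closed above the rod. I'll go lower by that amount and watch the force.

```bash
python3 -m jog '{"delta_pos":[[0,0,0],[0,0,0],[0,0,0],[0,0,-0.3],[0,0,-0.3],[0,0,-0.2],[0,0,-0.1],[0,0,-0.06],[0,0,0],[0,0,0]],"turn":[[0,0,0],[0,0,0],[0,0,0],[0,0,0],[0,0,0],[0,0,0],[0,0,0],[0,0,0],[0,0,0],[0,0,0]],"hand":[0.1,0.1,0.1,0.1,0.1,0.1,0.1,0.1,0.1,0.1]}' 70; python3 snap.py wrist 7; python3 - <<'E'
from h import *
c=load("wrist7.npz");w=cloud(c,c["T"]);f=c["frame"]
for v in (240,250,260,270): print(v,w[v,[200,210,256,300,305]].round(3).tolist())
crop(c,130,180,380,384,3,"pics/w7c.png")
E
```

```text
time: 11.7
ee_pos: [0.4843, 0.3157, -0.0093]
tcp_rot: [180.0, 0.0, -174.4]
wrist_force: [-0.0, 0.1, 1.2]
opening: 0.047
240 [[0.477, 0.287, 0.012], [0.476, 0.293, 0.012], [0.467, 0.315, 0.025], [0.472, 0.338, 0.011], [0.471, 0.341, 0.012]]
250 [[0.475, 0.29, 0.025], [0.482, 0.293, 0.011], [0.472, 0.316, 0.025], [0.477, 0.339, 0.012], [0.47, 0.338, 0.026]]
260 [[0.475, 0.291, 0.033], [0.487, 0.293, 0.012], [0.477, 0.316, 0.025], [0.481, 0.339, 0.016], [0.473, 0.338, 0.03]]
270 [[0.479, 0.291, 0.035], [0.494, 0.293, 0.012], [0.483, 0.317, 0.026], [0.486, 0.339, 0.017], [0.477, 0.339, 0.031]]
```

View pics/w7c.png

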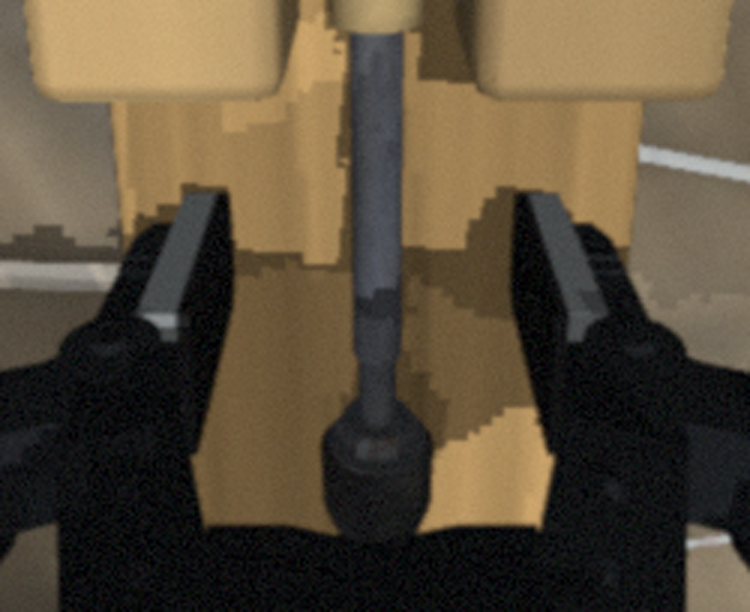

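```bash
python3 -m jog '{"delta_pos":[[0,0,-0.08],[0,0,-0.04],[0,0,0],[0,0,0],[0,0,0],[0,0,0],[0,0,0],[0,0,0],[0,0,0],[0,0,0]],"turn":[[0,0,0],[0,0,0],[0,0,0],[0,0,0],[0,0,0],[0,0,0],[0,0,0],[0,0,0],[0,0,0],[0,0,0]],"hand":[0.1,0.1,0.1,-1,-1,-1,-1,-1,-1,-1]}' 70
```

```text
time: 12.75
ee_pos: [0.4868, 0.318, -0.0101]
tcp_rot: [179.7, 0.4, -174.4]
wrist_force: [-3.9, 0.3, 32.6]
opening: 0.0124
```

```bash
python3 -m jog '{"delta_pos":[[0,0,0.05],[0,0,0.05],[0,0,0.1],[0,0,0.2],[0,0,0.3],[0,0,0.3],[0,0,0.2],[0,0,0],[0,0,0],[0,0,0]],"turn":[[0,0,0],[0,0,0],[0,0,0],[0,0,0],[0,0,0],[0,0,0],[0,0,0],[0,0,0],[0,0,0],[0,0,0]],"hand":[-1,-1,-1,-1,-1,-1,-1,-1,-1,-1]}' 90;  python3 snap.py wrist 8;python3 snap.py scene 8; python3 -c "
from h import *
t=load('scene8.npz');crop(t,200,110,300,190,8,'pics/s8.png')"
```

```text
time: 13.75
ee_pos: [0.4837, 0.3153, 0.0436]
tcp_rot: [-180.0, -0.1, -174.4]
wrist_force: [-0.6, 0.3, -1.2]
opening: 0.0113
```

View pics/s8.png

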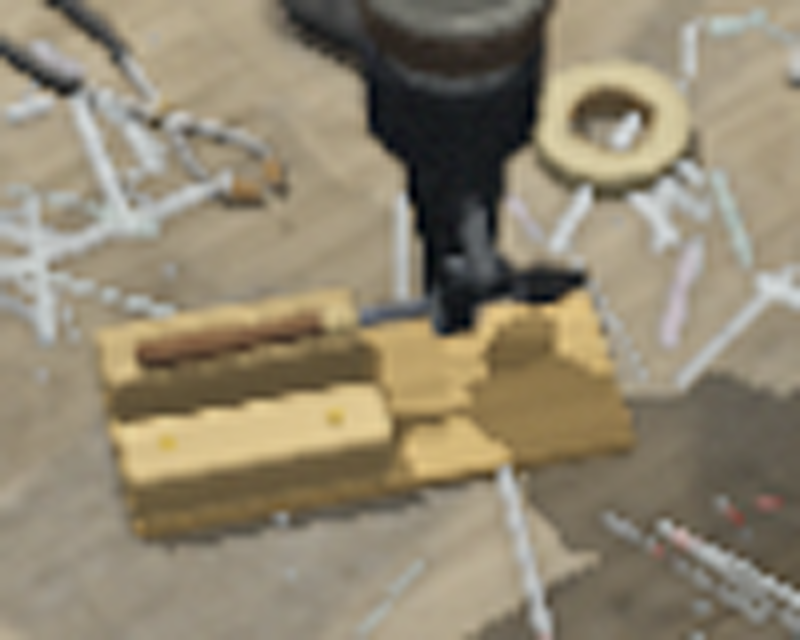

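View pics/wrist8.png

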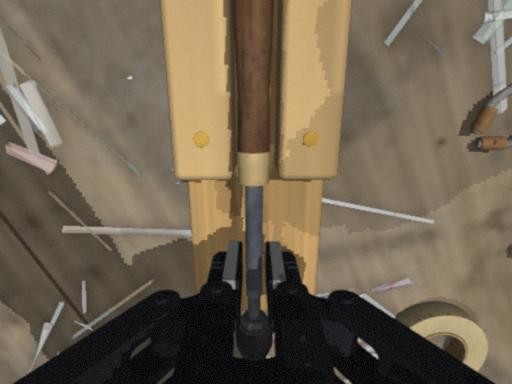

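```bash
python3 - <<'E'
from h import *
c=load("wrist8.npz");w=cloud(c,c["T"]);f=c["frame"].astype(int)
for v in (2,20,50,80,110,140,160,185,200,215): 
    k=np.nonzero((w[v,225:290,2]>.06))[0]+225
    print(v,k.min(),k.max(),w[v,k].mean(0).round(4), np.nanmax(w[v,k,2]).round(4))
E
```

```text
2 232 273 [0.3716 0.3039 0.0796] 0.0815
20 233 272 [0.3773 0.3044 0.0795] 0.0818
50 235 270 [0.3873 0.3054 0.0793] 0.082
80 237 269 [0.3978 0.3065 0.0791] 0.081
110 238 268 [0.409  0.3077 0.0792] 0.0815
140 237 269 [0.4209 0.3089 0.0793] 0.0815
160 237 269 [0.4291 0.3097 0.0799] 0.0826
185 244 262 [0.4397 0.3107 0.0807] 0.0825
200 245 262 [0.4474 0.3117 0.0778] 0.0793
215 245 262 [0.4546 0.3124 0.0774] 0.0787
```

```bash
python3 -m jog '{"delta_pos":[[0,0,0.2],[-0.1,-0.2,0.2],[-0.2,-0.5,0],[-0.2,-0.8,0],[-0.1,-0.9,0],[-0.06,-0.9,0],[0,-0.9,0],[0,-0.9,0],[0,-0.8,0],[0,-0.5,0]],"turn":[[0,0,0],[0,0,-0.1],[0,0,-0.1],[0,0,-0.1],[0,0,-0.2],[0,0,-0.2],[0,0,-0.2],[0,0,-0.1],[0,0,-0.1],[0,0,0]],"hand":[-1,-1,-1,-1,-1,-1,-1,-1,-1,-1]}' 90;  python3 -m jog '{"delta_pos":[[0,-0.3,0],[0,-0.1,0],[0,0,-0.3],[0,0,-0.3],[0,0,-0.3],[0,0,-0.2],[0,0,0],[0,0,0],[0,0,0],[0,0,0]],"turn":[[0,0,0],[0,0,0],[0,0,0],[0,0,0],[0,0,0],[0,0,0],[0,0,0],[0,0,0],[0,0,0],[0,0,0]],"hand":[-1,-1,-1,-1,-1,-1,-1,-1,-1,-1]}' 90; python3 snap.py wrist 9;python3 snap.py scene 9; python3 - <<'E'
from h import *
t=load('scene9.npz');crop(t,200,110,400,290,4,'pics/s9.png')
c=load("wrist9.npz");w=cloud(c,c["T"]);f=c["frame"].astype(int)
for v in (2,20,50,80,110,140,160,185,200,215): 
    k=np.nonzero((w[v,225:290,2]>.025))[0]+225
    if len(k): print(v,k.min(),k.max(),w[v,k].mean(0).round(4), np.nanmax(w[v,k,2]).round(4))
E
```

```text
time: 14.85
ee_pos: [0.4505, -0.0072, 0.0655]
tcp_rot: [-180.0, 0.1, 176.6]
wrist_force: [0.1, -0.4, -0.9]
opening: 0.0118
time: 15.85
ee_pos: [0.4515, -0.0244, 0.0099]
tcp_rot: [180.0, 0.1, 176.8]
wrist_force: [-1.1, 0.2, -1.3]
opening: 0.0118
2 233 273 [ 0.339  -0.0186  0.046 ] 0.0484
20 233 272 [ 0.3447 -0.0191  0.0456] 0.0481
50 235 271 [ 0.3546 -0.0195  0.0452] 0.0476
80 237 269 [ 0.3653 -0.0201  0.0452] 0.0471
110 238 268 [ 0.3765 -0.0207  0.0455] 0.0478
140 238 269 [ 0.3883 -0.0211  0.0459] 0.048
160 237 269 [ 0.3966 -0.0217  0.0461] 0.0486
185 244 262 [ 0.4073 -0.0224  0.0467] 0.0479
200 245 262 [ 0.4151 -0.0226  0.0437] 0.0453
215 245 262 [ 0.4222 -0.023   0.0439] 0.0456
```

View pics/s9.png

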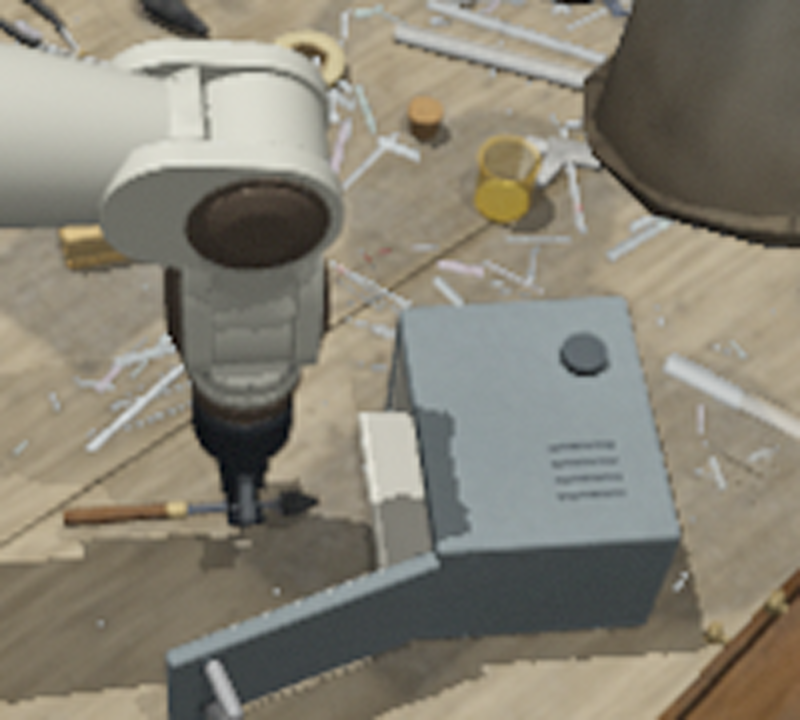

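View pics/wrist9.png

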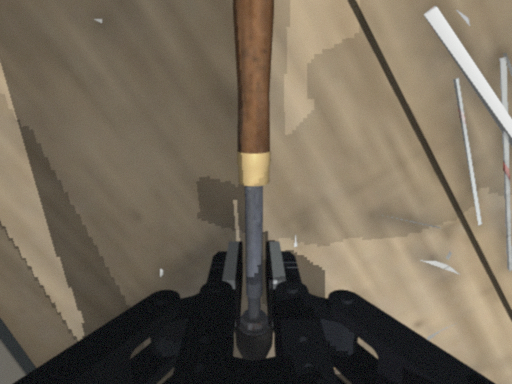

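```bash
python3 -m jog '{"delta_pos":[[0,0,-0.2],[0,0,-0.2],[0,0,-0.1],[0,0,-0.04],[0,0,-0.03],[0,0,-0.02],[0,0,0],[0,0,0],[0,0,0],[0,0,0]],"turn":[[0,0,0],[0,0,0],[0,0,0],[0,0,0],[0,0,0],[0,0,0],[0,0,0],[0,0,0],[0,0,0],[0,0,0]],"hand":[-1,-1,-1,-1,-1,-1,-1,-1,-1,-1]}' 90; python3 -c "
from workcell import bot;o=bot.get_obs();print(o['wrist_force'],o['ee_pos'])"
```

```text
time: 16.95
ee_pos: [0.4512, -0.0245, -0.02]
tcp_rot: [-180.0, 0.0, 176.8]
wrist_force: [0.5, -0.2, -2.1]
opening: 0.0119
[ 0.53464312 -0.18071497 -2.07232396] [ 0.45116834 -0.02449465 -0.02001394]
```

```bash
python3 -m jog '{"delta_pos":[[0,0,-0.03],[0,0,-0.02],[0,0,0],[0,0,0],[0,0,0],[0,0,0],[0,0,0],[0,0,0],[0,0,0],[0,0,0]],"turn":[[0,0,0],[0,0,0],[0,0,0],[0,0,0],[0,0,0],[0,0,0],[0,0,0],[0,0,0],[0,0,0],[0,0,0]],"hand":[-1,-1,-1,-1,-1,-1,-1,-1,-1,-1]}' 90; python3 snap.py wrist 10; python3 - <<'E'
from h import *
c=load("wrist10.npz");w=cloud(c,c["T"])
for v in (2,50,110,140,160,185,200,215): print(v, w[v,245:262].mean(0).round(4), np.nanmax(w[v,245:262,2]).round(4))
E
```

```text
time: 17.95
ee_pos: [0.4512, -0.0245, -0.0219]
tcp_rot: [180.0, 0.0, 176.8]
wrist_force: [-3.2, 1.6, 6.7]
opening: 0.0117
2 [ 0.339  -0.0187  0.0152] 0.017
50 [ 0.3545 -0.0195  0.015 ] 0.0158
110 [ 0.3762 -0.0208  0.0144] 0.0156
140 [ 0.3879 -0.0214  0.0149] 0.0158
160 [ 0.3961 -0.0219  0.0153] 0.0163
185 [ 0.4069 -0.0225  0.0152] 0.0164
200 [ 0.4148 -0.0229  0.0119] 0.0132
215 [ 0.4218 -0.0233  0.0123] 0.0145
```

```bash
python3 -m jog '{"delta_pos":[[0,0,0.02],[0,0,0],[0,0,0],[0,0,0],[0,0,0.2],[0,0,0.4],[0,0,0.6],[-0.5,0,0.6],[-0.9,0.05,0.2],[-0.9,0.05,0]],"turn":[[0,0,0],[0,0,0],[0,0,0],[0,0,0],[0,0,0],[0,0,0],[0,0,0],[0,0,0],[0,0,0],[0,0,0]],"hand":[0.2,0.2,0.2,0.2,0.2,0.2,0.2,0.2,0.2,0.2]}' 90; python3 snap.py wrist 11
```

```text
time: 19.0
ee_pos: [0.3358, -0.0195, 0.0806]
tcp_rot: [180.0, 0.2, 176.8]
wrist_force: [-0.0, -0.6, 1.4]
opening: 0.0511
```

View pics/wrist11.png

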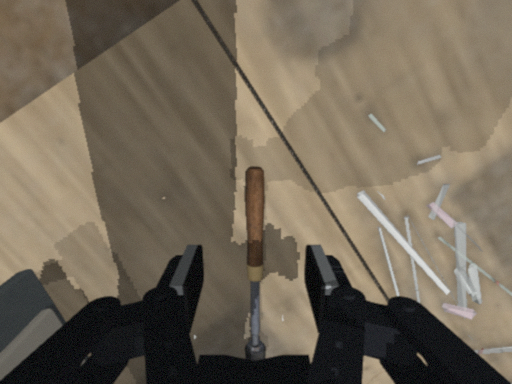

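```bash
python3 - <<'E'
from h import *
from workcell import bot
c=load("wrist11.npz");T=c["T"]
w=cloud(c,T); f=c["frame"].astype(int)
m=(w[...,2]>.006)&(w[...,2]<.03)&(w[...,0]<.45)&(w[...,1]>-.05)&(w[...,1]<.01)
k,l,st,_=cv2.connectedComponentsWithStats(m.astype(np.uint8)); i=1+np.argmax(st[1:,4]); print(st[i])
p=w[l==i]; print(p.min(0),p.max(0))
for x in np.arange(.31,.45,.02):
    q=p[abs(p[:,0]-x)<.005]; 
    if len(q): print(x.round(2),q.mean(0).round(4),q[:,1].min().round(4),q[:,1].max().round(4),q[:,2].max().round(4))
print("tail",ray(c,255,167,.008,T)); o=bot.get_obs(); print(o['ee_pos'],o['tcp_rot'])
E
```

```text
[ 245  167   19  155 2312]
[ 0.30948763 -0.02949551  0.00610433] [ 0.44991108 -0.01123103  0.0167788 ]
0.31 [ 0.3121 -0.0183  0.012 ] -0.0254 -0.0112 0.0156
0.33 [ 0.33   -0.0192  0.0136] -0.0266 -0.0118 0.0162
0.35 [ 0.3499 -0.02    0.0136] -0.0271 -0.0128 0.0165
0.37 [ 0.3699 -0.0209  0.0131] -0.0275 -0.0145 0.0157
0.39 [ 0.39   -0.0221  0.014 ] -0.0288 -0.0155 0.0167
0.41 [ 0.4099 -0.0231  0.0126] -0.0295 -0.0164 0.016
0.43 [ 0.4297 -0.0238  0.0119] -0.0281 -0.02 0.0142
0.45 [ 0.4474 -0.0249  0.0123] -0.0285 -0.0211 0.0145
tail [ 0.30947291 -0.01726493  0.008     ]
[ 0.32962553 -0.01912908  0.08008721] [-1.79999609e+02 -1.05399149e-02  1.76782038e+02]
```

```bash
python3 -m jog '{"delta_pos":[[0.03,0,-0.4],[0,0,-0.6],[0,0,-0.5],[0,0,-0.3],[0,0,-0.15],[0,0,-0.08],[0,0,0],[0,0,0],[0,0,0],[0,0,0]],"turn":[[0,0,0],[0,0,0],[0,0,0],[0,0,0],[0,0,0],[0,0,0],[0,0,0],[0,0,0],[0,0,0],[0,0,0]],"hand":[0.1,0.1,0.1,0.1,0.1,0.1,-0.4,-0.4,-0.4,-0.4]}' 90; python3 snap.py wrist 12
```

```text
time: 20.05
ee_pos: [0.338, -0.0195, -0.0226]
tcp_rot: [-180.0, 0.1, 176.8]
wrist_force: [-0.4, 0.1, 3.0]
opening: 0.0258
```

View pics/wrist12.png

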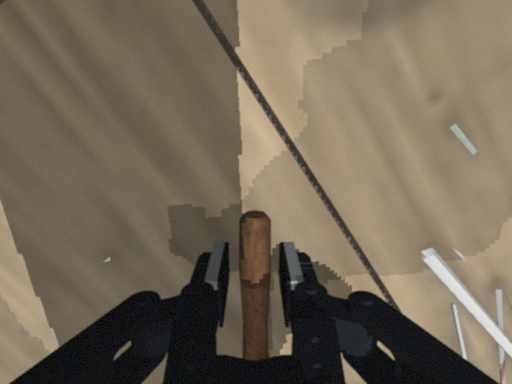

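```bash
python3 -m jog '{"delta_pos":[[-0.1,0,0.02],[0,0,0],[0,0,0],[0,0,0],[0,0,0],[0,0,0],[0,0,0],[0,0,0],[0,0,0],[0,0,0]],"turn":[[0,0,0],[0,0,0],[0,0,0],[0,0,0],[0,0,0],[0,0,0],[0,0,0],[0,0,0],[0,0,0],[0,0,0]],"hand":[-0.4,-0.4,-1,-1,-1,-1,-1,-1,-1,-1]}' 110
```

```text
time: 21.1
ee_pos: [0.3326, -0.0195, -0.0218]
tcp_rot: [180.0, 0.0, 176.8]
wrist_force: [-2.7, 0.5, 5.0]
opening: 0.0111
```

```bash
python3 -m jog '{"delta_pos":[[0,0,0.05],[0,0,0.1],[0,0,0.2],[0,0,0.3],[0,0,0.2],[0,0,0.1],[0,0,0],[0,0,0],[0,0,0],[0,0,0]],"turn":[[0,0,0],[0,0,0],[0,0,0],[0,0,0],[0,0,0],[0,0,0],[0,0,0],[0,0,0],[0,0,0],[0,0,0]],"hand":[-1,-1,-1,-1,-1,-1,-1,-1,-1,-1]}' 110; python3 snap.py scene 13; python3 snap.py wrist 13; python3 - <<'E'
from h import *
t=load('scene13.npz');crop(t,200,180,360,290,5,'pics/s13.png')
w=cloud(t);f=t["frame"].astype(int)
m=(w[...,2]>.03)&(w[...,2]<.1)&(w[...,0]<.56)&(w[...,0]>.36)&(w[...,1]>-.06)&(w[...,1]<.0)
p=w[m]; print(len(p))
for x in np.arange(.36,.56,.02):
    q=p[abs(p[:,0]-x)<.01]
    if len(q): print(x.round(2),q.mean(0).round(4),q.max(0).round(4))
E
```

```text
time: 22.1
ee_pos: [0.3322, -0.0195, 0.0248]
tcp_rot: [180.0, -0.0, 176.8]
wrist_force: [-0.1, -0.1, -1.4]
opening: 0.0107
183
0.36 [ 0.3645 -0.0235  0.0612] [ 0.3679 -0.0179  0.0686]
0.38 [ 0.3802 -0.0239  0.0586] [ 0.3899 -0.0165  0.0662]
0.4 [ 0.3998 -0.0251  0.0603] [ 0.4088 -0.0143  0.0684]
0.42 [ 0.4187 -0.026   0.0594] [ 0.4274 -0.023   0.0627]
0.44 [ 0.4404 -0.0259  0.0582] [ 0.45   -0.02    0.0652]
0.46 [ 0.4588 -0.0266  0.0572] [ 0.4686 -0.0233  0.0647]
0.48 [ 0.4825 -0.0305  0.0602] [ 0.4895 -0.0244  0.0678]
0.5 [ 0.4985 -0.0298  0.0606] [ 0.5086 -0.018   0.0689]
0.52 [ 0.5121 -0.0309  0.0612] [ 0.5123 -0.0306  0.0649]
0.56 [ 0.5584 -0.0385  0.0329] [ 0.5592 -0.0102  0.0343]
```

View pics/s13.png

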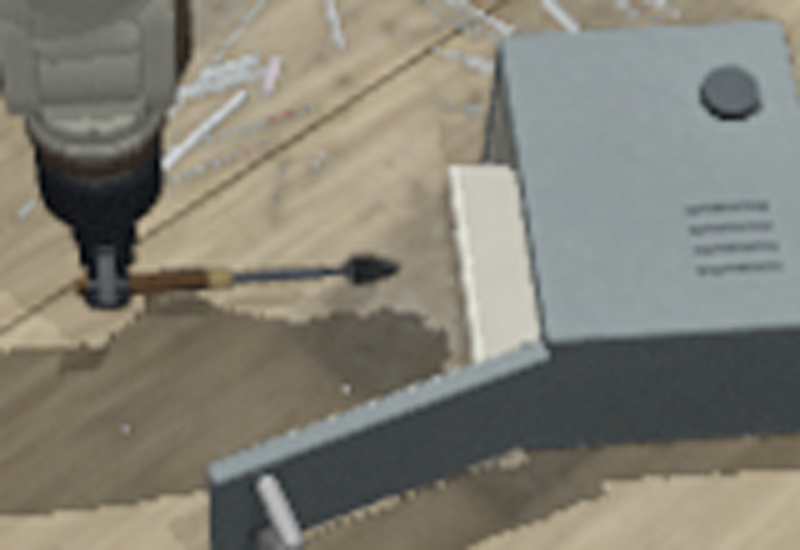

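View pics/wrist13.png

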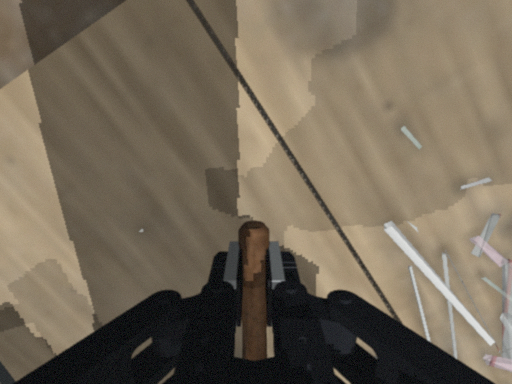

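```bash
python3 -m jog '{"delta_pos":[[0.2,-0.01,0],[0.4,-0.02,0],[0.45,-0.03,0],[0.45,-0.03,0],[0.45,-0.03,0],[0.45,-0.03,0],[0.45,-0.02,0],[0.4,-0.02,0],[0.2,-0.01,0],[0,0,0]],"turn":[[0,0,0],[0,0,0],[0,0,0],[0,0,0],[0,0,0],[0,0,0],[0,0,0],[0,0,0],[0,0,0],[0,0,0]],"hand":[-1,-1,-1,-1,-1,-1,-1,-1,-1,-1]}' 110; python3 snap.py scene 14;python3 - <<'E'
from h import *
t=load('scene14.npz');crop(t,200,150,400,290,4,'pics/s14.png')
from workcell import bot;o=bot.get_obs();print(o['wrist_force'],o['ee_pos'])
E
```

```text
time: 23.2
ee_pos: [0.5059, -0.0295, 0.0247]
tcp_rot: [-180.0, -0.0, 176.8]
wrist_force: [-0.9, -0.1, -1.2]
opening: 0.011
[-0.09941796  0.44792366 -2.77318412] [ 0.50491225 -0.02944164  0.0247801 ]
```

View pics/s14.png

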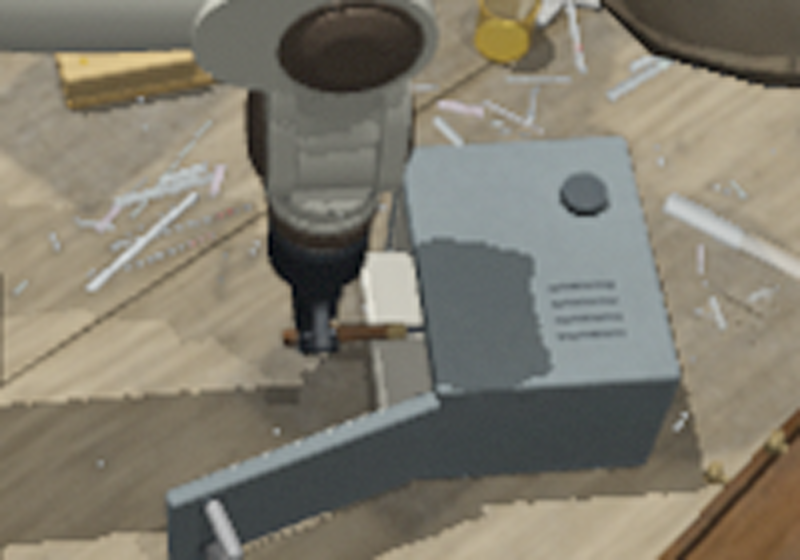

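```bash
python3 -m jog '{"delta_pos":[[0.08,0,0],[0.08,-0.01,0],[0,0,-0.1],[0,0,-0.1],[0,0,-0.04],[0,0,-0.02],[0,0,0],[0,0,0],[0,0,0],[0,0,0]],"turn":[[0,0,0],[0,0,0],[0,0,0],[0,0,0],[0,0,0],[0,0,0],[0,0,0],[0,0,0],[0,0,0],[0,0,0]],"hand":[-1,-1,-1,-1,-1,-1,-1,-1,-1,-1]}' 110; python3 snap.py wrist 15;python3 - <<'E'
from h import *
c=load("wrist15.npz");w=cloud(c,c["T"])
for v in (232,240,250,260,280,300): print(v, w[v,250:260].mean(0).round(4))
from workcell import bot;o=bot.get_obs();print(o['wrist_force'],o['torque'],o['ee_pos'])
E
```

```text
time: 24.25
ee_pos: [0.5132, -0.03, 0.0125]
tcp_rot: [180.0, 0.0, 176.8]
wrist_force: [0.5, -0.2, -0.2]
opening: 0.0108
232 [ 0.4918 -0.0286  0.0474]
240 [ 0.4952 -0.0288  0.0487]
250 [ 0.5001 -0.029   0.049 ]
260 [ 0.5054 -0.0293  0.0488]
280 [ 0.516  -0.0299  0.049 ]
300 [ 0.5272 -0.0305  0.0491]
[ 0.22463473  0.65461201 -0.43339664] [-0.00187168  0.09415066  0.00970567] [ 0.51313514 -0.03000113  0.01243181]
```

View pics/wrist15.png

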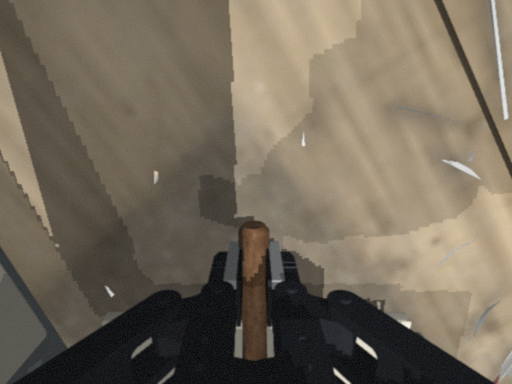

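```bash
python3 -m jog '{"delta_pos":[[0,0,-0.03],[0,0,0],[0,0,-0.02],[0,0,0],[0,0,0],[0,0,0],[0,0,0],[0,0,0],[0,0,0],[0,0,0]],"turn":[[0,0,0],[0,0,0],[0,0,0],[0,0,0],[0,0,0],[0,0,0],[0,0,0],[0,0,0],[0,0,0],[0,0,0]],"hand":[-1,-1,-1,-1,-1,-1,-1,-1,-1,-1]}' 110; python3 snap.py wrist 16;python3 - <<'E'
from h import *
c=load("wrist16.npz");w=cloud(c,c["T"])
for v in (240,250,260,280,300): print(v, w[v,250:260].mean(0).round(4))
from workcell import bot;o=bot.get_obs();print(o['wrist_force'],o['torque'],o['ee_pos'])
E
```

```text
time: 25.3
ee_pos: [0.5131, -0.03, 0.0098]
tcp_rot: [180.0, -0.0, 176.8]
wrist_force: [0.2, 0.3, -2.2]
opening: 0.011
240 [ 0.4953 -0.0288  0.0457]
250 [ 0.5003 -0.0291  0.0458]
260 [ 0.5051 -0.0293  0.0466]
280 [ 0.516  -0.0299  0.0463]
300 [ 0.527  -0.0305  0.0465]
[ 0.33212448  0.36250761 -1.19359172] [ 0.03322805  0.03509935 -0.00351618] [ 0.51308548 -0.02999195  0.0098298 ]
```

```bash
python3 -m jog '{"delta_pos":[[0,0,-0.02],[0,0,-0.01],[0,0,0],[0,0,0],[0,0,0],[0,0,0],[0,0,0],[0,0,0],[0,0,0],[0,0,0]],"turn":[[0,0,0],[0,0,0],[0,0,0],[0,0,0],[0,0,0],[0,0,0],[0,0,0],[0,0,0],[0,0,0],[0,0,0]],"hand":[-1,-1,-1,-1,-1,-1,-1,-1,-1,-1]}' 110
```

```text
time: 26.35
ee_pos: [0.5131, -0.03, 0.0084]
tcp_rot: [-180.0, 0.0, 176.8]
wrist_force: [-0.2, -0.3, -0.9]
opening: 0.0111
```

```bash
python3 -m jog '{"delta_pos":[[0,0,0],[0,0,0],[0,0,0],[0,0,0],[0,0,0],[0,0,0.1],[0,0,0.3],[0,0,0.6],[-0.2,0,0.8],[-0.4,0,0.8]],"turn":[[0,0,0],[0,0,0],[0,0,0],[0,0,0],[0,0,0],[0,0,0],[0,0,0],[0,0,0],[0,0,0],[0,0,0]],"hand":[-0.6,-0.4,-0.2,0,0.2,0.2,0.2,0.2,0.2,0.2]}' 60; python3 -m jog '{"delta_pos":[[-0.4,0.3,0.6],[-0.4,0.8,0.2],[-0.4,0.8,0],[-0.4,0.8,0],[-0.2,0.8,0],[0,0.8,0],[0,0.4,0],[0,0,0],[0,0,0],[0,0,0]],"turn":[[0,0,0],[0,0,0],[0,0,0],[0,0,0],[0,0,0],[0,0,0],[0,0,0],[0,0,0],[0,0,0],[0,0,0]],"hand":[0.2,0.2,0.2,0.2,0.2,0.2,0.2,0.2,0.2,0.2]}' 60; for n in scene top wrist; do python3 snap.py $n 17; done; python3 - <<'E'
from h import *
t=load('scene17.npz');crop(t,230,150,400,290,4.5,'pics/s17.png')
t=load('top17.npz');crop(t,220,70,380,230,4,'pics/t17.png')
E
```

```text
time: 27.35
ee_pos: [0.483, -0.03, 0.1406]
tcp_rot: [180.0, 0.0, 176.8]
wrist_force: [-0.1, -0.6, 0.1]
opening: 0.0513
time: 28.35
ee_pos: [0.3932, 0.2043, 0.1789]
tcp_rot: [180.0, 0.0, 176.7]
wrist_force: [-0.2, -0.5, -0.5]
opening: 0.0512
```

View pics/s17.png

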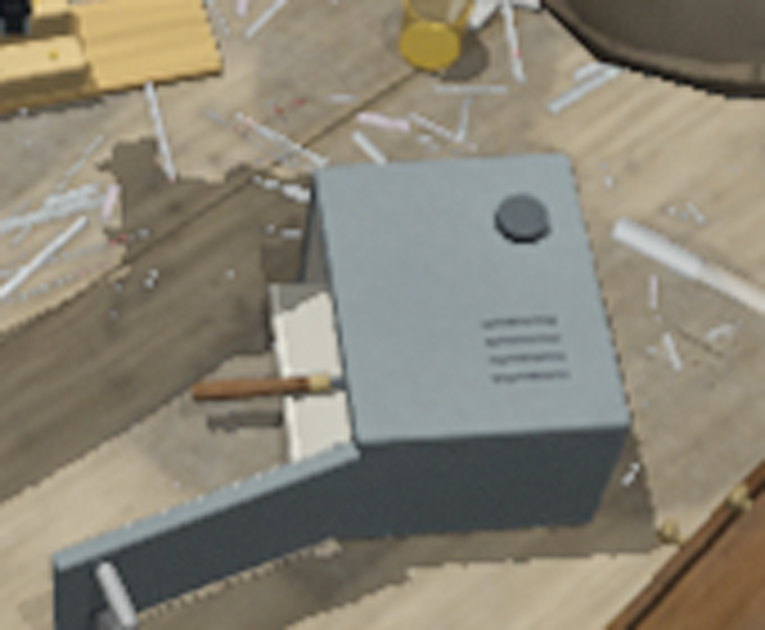

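View pics/top17.png

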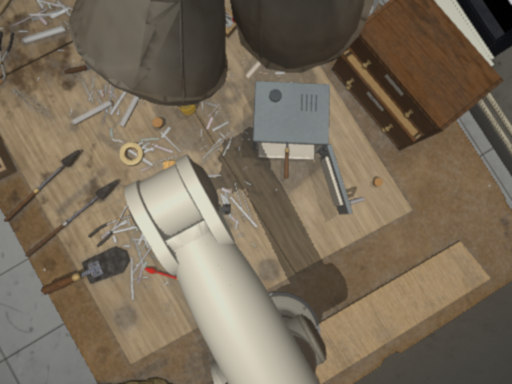

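View pics/wrist17.png

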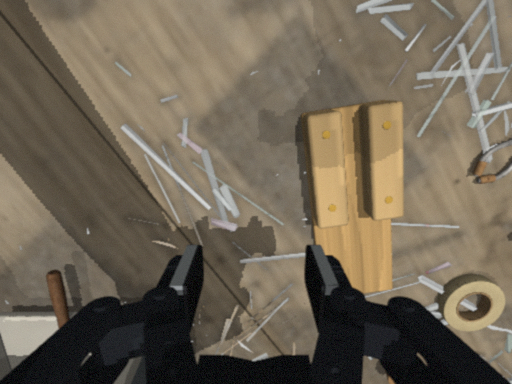

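```bash
python3 - <<'E'
from h import *
a=np.array([np.cos(np.radians(-3.2)),np.sin(np.radians(-3.2))]);b=np.array([-a[1],a[0]])
for n in ("top","scene"):
    c=load(f"{n}17.npz");w=cloud(c)
    u=w[...,:2]@a; v=w[...,:2]@b
    m=(w[...,2]>.034)&(w[...,2]<.06)&(u>.45)&(u<.575)&(abs(v)<.05)
    k,l,st,_=cv2.connectedComponentsWithStats(m.astype(np.uint8)); i=1+np.argmax(st[1:,4]); q=l==i
    print(n,st[i],"tail u",u[q].min().round(4),"inside frac",((u[q].min()+.204-.5808)/.204).round(3))
    for x in np.arange(.48,.575,.02):
        k=q&(abs(u-x)<.01)
        if k.any(): print(" ",x.round(2),"v",v[k].mean().round(4),"z",np.median(w[k][:,2]).round(4),w[k][:,2].max().round(4))
    # door top edge z~.146
    m=(abs(w[...,2]-.146)<.006)&(u<.57)&(u>.33)&(v<-.09)&(v>-.3)
    p=np.stack([u[m],v[m]],1).astype(np.float32); L=cv2.fitLine(p,cv2.DIST_HUBER,0,.01,.01).ravel(); d=L[:2]*(-np.sign(L[0]))
    print(" door angle",np.degrees(np.arctan2(-d[0],d[1])),len(p))
E
```

```text
top [284 152   6  27 120] tail u 0.491 inside frac 0.56
  0.5 v -0.0017 z 0.042 0.046
  0.52 v -0.0015 z 0.0425 0.0448
  0.54 v -0.0017 z 0.0424 0.0479
  0.56 v -0.0017 z 0.0419 0.0473
 door angle 109.18205 340
scene [273 232  26   7 113] tail u 0.4941 inside frac 0.575
  0.5 v -0.0037 z 0.0439 0.0481
  0.52 v -0.0039 z 0.0425 0.0502
  0.54 v -0.0044 z 0.043 0.0507
  0.56 v -0.0015 z 0.0415 0.0483
 door angle 109.01299 339
```

```bash
python3 -c "
from workcell import ticket;print(ticket.job_done())"
```

```text
the job is handed in; nothing more can be done
None
```

The oven door is open and the reamer is lying in the oven, cone first. The job was handed in at about 28.5 s, with the gripper clear of everything.

- **Door:** I swung it open by its handle. My last check put it at about 109°, past square, and it stayed there.
- **Reamer:** I lifted it out of the rest by its bare rod, put it down on the bench in front of the oven, took it again by the handle's end and slid it in. It lies level on the floor near the middle of the mouth. About 56% of its length is inside going by the top camera, or 57% by the scene camera. The handle end sticks out of the front.
- **Jar, tape and cork:** They show no sign of having moved in the last pictures. I judged this by eye and did not measure their positions again.

**What went wrong:**
- **Missed first grasp:** The first attempt on the rod closed on nothing. The finger ends sit 20–30 mm short of the reported TCP. Depth images showed about 28 mm, while contact with the rest suggested about 22 mm. I went lower and gripped it on the second try, with about 33 N of upward force on the wrist, probably from the fingertips on the rest's board.
- **Side load on the door:** My first hinge estimate was a few millimetres off, which put about 25 N on the wrist. I corrected the arc halfway and the load dropped away.

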